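# Mount a carving blank in the sloping carving stand

### The job

Lift the carving blank out of its rest block, turn it so that the flat tang under its flange matches the oblong slot in the steel chuck on the sloping carving stand, and push it through until the flange lies fully home on the chuck. Let go of it, then swing the stand's hold-down arm over and down until it lies flat on the flange. Leave the mallet, jar, chisel and offcut where they are.

Things in the scene. Friction and masses are not known exactly. Their poses are not given: they have to be found in the camera images.
- blank_mid (a point): Centre of the carving blank's wooden block, 44 x 36 x 62 mm (x, y, z; grip it across the 36 mm, along y), dark wood; 39 mm above the underside of its flange, 31 mm below the block's top. z points from tang to block. It starts upright in the rest block, flange on the block's top, tang hanging loosely in its hole; about 0.4 kg. A half turn about z fits the slot as well.
- blank: The whole carving blank; origin at the centre of the flange's underside, axes as blank_mid. Round flange 90 mm across, 8 mm thick, below the block; under it a steel tang 32 x 20 mm (x, y), 61 mm long, the last 9 mm stepping down to 26 x 14 mm. The tang's wide side runs along x, as the block's longer side does.
- rest: Fixed wooden rest block 100 x 100 x 75 mm with an upright round hole 46 mm across right through; origin at the centre of its underside.
- socket (a point): Centre of the mouth of the slot in the steel chuck, a 70 x 70 x 36 mm block on a wooden board 220 x 320 mm that slopes at 30 degrees. z points out of the slot, square to the board; the slot is 34.4 mm along x, 22.4 mm along y, with a 3 mm lead-in, right through chuck and board. Home: the underside of the blank's flange lies on the chuck at this point.
- chuck (a joint): Turn of the chuck about the slot's axis, rad, start between -0.5 and 0.5; at 0 the slot's long side points straight up the slope. The chuck turns stiffly (0.4 N m) and stays where it is left; it need not be turned.
- clamp_hinge (a point): Hinge of the hold-down arm, fixed to the board beside the chuck: 125 mm from the slot's axis, 51 mm above the board's face (15 mm above the chuck's top). Axes: x up the slope along the hinge line, z square to the board, -y towards the slot's axis. Between two bracket cheeks, 48 mm apart over all, that reach 17 mm from the hinge along y and 13 mm above it.
- clamp_end (a point): Free end of the hold-down arm, at the middle of its thickness: a steel bar 93 mm long from the hinge, 24 mm wide and 14 mm thick. The frame turns with the arm: -y runs from the hinge to the free end; z is square to the arm's outer face, the one to push on.
- clamp (a joint): Angle of the hold-down arm, rad: 0 lies along the board's -y, flat on the flange of a seated blank; at 1.57 it stands square to the board; it starts open between 1.25 and 1.7. Stop at 1.75; without a blank it would go on to -0.12. Its hinge is stiff (0.2 N m) and the arm stays where it is left.
- mallet: Bystander: wooden carver's mallet 270 x 110 x 60 mm, lying; origin under the middle of its length, head towards +x.
- jar: Bystander: upright amber jar 64 mm across, 90 mm tall; origin at the centre of its base.
- chisel: Bystander: chisel 210 mm long, 26 mm wide, 22 mm high, lying; origin underneath near its middle, blade towards its +x.
- offcut: Bystander: wooden offcut 120 x 70 x 45 mm; origin at the centre of its underside.
Not all that is in view belongs to the job. What is meant by the blank is not purple, and is the larger of those in its own colour.

How it is judged:
By the outcome, as a careful person would: the job done as asked, in the order asked, and still so for the second after the job is handed in, with the robot touching nothing.
It also fails if it takes over 56 s, if anything falls off the work surface, if the arm or the gripper's body presses on something with over 40 N, if the wrist force passes 120 N, or if a joint passes its speed limit or range.

### The arm

A 7-joint arm with a two-finger parallel gripper is mounted at the origin on the work surface. World frame = base frame: x ahead of the robot, y to its left, z up, the work surface at z = 0. Lengths are in m, angles in rad, forces in N, time in s.
With the tool pointing down it reaches from about 0.35 to 0.9 m from the base axis. Payload 8.1 kg.
Tool frame: the origin (TCP) lies at the very end of the fingers, on their centre line; the grasp point (between the pads) lies 19 mm behind it; z points along the fingers, x is the direction in which the jaws open and shut, and the axes are right-handed (so a half turn about z gives the same grasp; the last joint's range is limited). The gripper opens to 85 mm and grips with 20 to 120 N. Pads are 22 mm wide; open, the fingers measure 114 mm over their backs; the gripper's body (76 mm by 85 mm) begins 54 mm behind the grasp point. The pads swing forward as they close: fully open they stand 13 mm farther back than shut.
Start: joints at [-1.387, 0.434, 0.025, 1.573, -0.012, 1.134, -0.075], TCP at [0.177, 0.599, 0.231] pointing down, gripper open.
Joint ranges: [-2.62, 2.62], [-0.44, 2.09], [-1.27, 1.32], [0.08, 2.57], [-1.32, 4.46], [0.12, 2], [-2.74, 2.74]. Speed limits (rad/s): [2.22, 2.22, 3.01, 3.01, 3.14, 3.14, 3.14].

### API

Orientations are given as a unit quaternion [w, x, y, z].
In Python, from cell import env, eyes gives the robot as it stands. The module is installed in compiled form; this text tells all that it offers.
- The arm moves only by the tool apply_moves, never from a script. Its argument "motion" is one flat list of numbers, 5 for each row, row after row: the shift along the tool's x, y, z in mm, then the turn about the tool's z in rad, then the closure, from -1 (fully open) to 1 (shut). In form: [x, y, z, spin, jaw, x, y, z, spin, jaw, ...]. A call has 1 to 12 rows; each row shifts and turns the commanded pose from where the row before left it, along the tool's axes as they then stand; what a row does not reach is not made up. A row lasts 1/10 s, in which the tool goes at most 50 mm and 8.59 degrees, less where a joint would pass 70% of its speed; a pose out of reach is approached as far as the arm can. A call is refused whole if a number of a shift passes 50 or a number of a turn 0.15, either way. A call with a gripper value outside its range is refused whole. The fingers move at their own pace and stop on an object; the grip force is fixed at half the most. Time passes only in rows, so rows that do not move let the fingers close. It gives the time, the measured TCP pose, the force and the opening at its end, in the units of the state.
- env.read_state(): the state, without advancing time (a new reading comes with each control period).
- eyes.grab_frame(name): name is "scene" or "top"; returns a dict with "pixels" (480x640x3 uint8, red, green, blue), "z_map" (480x640 float32, m along the optical axis (not along the pixel's ray), 0 where there is no reading), "mtx" (3x3 intrinsics, pixels), "T" (4x4, takes a point from camera to world coordinates). Camera axes: x right, y down, z forward; pixel columns grow to the right and rows downward; lengths in m; the calibration is good to about 2 mm. A picture is of the moment at which its call begins.
- env.job_done(): hands the job in, once; it reports no verdict.
The state is a dict: "time": time; "joints": joint angles; "qd": joint speeds; "joint_efforts": joint torques, N m; "position": TCP position; "tcp_rot": TCP orientation; "force": force on the tool from outside, world axes, zero at the start; "torque": the same for the moment, N m; "width": finger opening in m.
Only numpy, scipy, OpenCV 4.12 (cv2) and the standard library are available. Lean on these libraries where they do the work, as an engineer would, in place of code of your own. Each camera call takes 0.05 s, during which the arm holds its last target.

## Working session

There is one attempt and no reset: what is moved stays moved. The work goes in short steps, Python scripts to look and compute and a tool call to move; the robot and the scene stay as the last step left them, time stands still between calls to the robot, and variables do not carry over. Pictures are saved under pics/ and viewed, and the job is handed in when it is done.

Besides the shell and the picture viewer there is one more tool, called after ">>>" as name(argument=value, ...) on one line, values as JSON. apply_moves: Moves the arm, as the interface text tells. Its arguments: {"type":"object","properties":{"motion":{"type":"array","items":{"type":"number"}}},"required":["motion"]}

```bash
mkdir -p pics; cat > h.py <<'E'
import numpy as np, cv2, pickle
from cell import env, eyes
def snap(tag):
    out={}
    for n in ("scene","top"):
        f=eyes.grab_frame(n); out[n]=f
        cv2.imwrite(f"pics/{tag}_{n}.png",f["pixels"][:,:,::-1])
    pickle.dump(out,open(f"{tag}.pkl","wb")); return out
def pts(f):
    z=f["z_map"]; K=f["mtx"]; v,u=np.mgrid[:480,:640]
    P=np.stack([(u-K[0,2])/K[0,0]*z,(v-K[1,2])/K[1,1]*z,z],-1)
    return P@f["T"][:3,:3].T+f["T"][:3,3]
E
python3 - <<'E'
from h import *
o=snap("a")
print(env.read_state())
for n in o: print(n,o[n]["mtx"],o[n]["T"].round(3))
E
```

```text
{'time': 0.1, 'joints': array([-1.38659946,  0.43513641,  0.02496233,  1.57396957, -0.01162633,
        1.13399323, -0.07512727]), 'qd': array([ 9.28321340e-04, -5.35424196e-05,  8.85432895e-04, -2.50291134e-03,
       -5.95566055e-04, -7.23613934e-04, -2.35305760e-04]), 'joint_efforts': array([ 3.47488865e-03, -6.71753097e+01,  1.02828495e+00, -3.16903567e+01,
        1.57568639e-02,  7.21809643e-03, -2.42024367e-05]), 'position': array([0.17671265, 0.59904762, 0.23062893]), 'tcp_rot': array([ 4.44977820e-04,  8.00928852e-01,  5.98759142e-01, -5.15214109e-04]), 'force': array([0.23078626, 0.13528956, 0.05182054]), 'torque': array([0.0278725 , 0.00541347, 0.00520361]), 'width': 0.08535910473966707}
scene [[433.92016507   0.         317.60979305]
 [  0.         433.92016507 244.37896525]
 [  0.           0.           1.        ]] [[-0.013  0.751 -0.66   1.363]
 [ 1.     0.    -0.02   0.014]
 [-0.015 -0.66  -0.751  1.006]
 [ 0.     0.     0.     1.   ]]
top [[538.79432545   0.         327.18201514]
 [  0.         538.79432545 246.4009146 ]
 [  0.           0.           1.        ]] [[ 0.026 -0.991  0.129  0.411]
 [-1.    -0.027 -0.012 -0.007]
 [ 0.015 -0.129 -0.992  1.351]
 [ 0.     0.     0.     1.   ]]
```

View pics/a_scene.png

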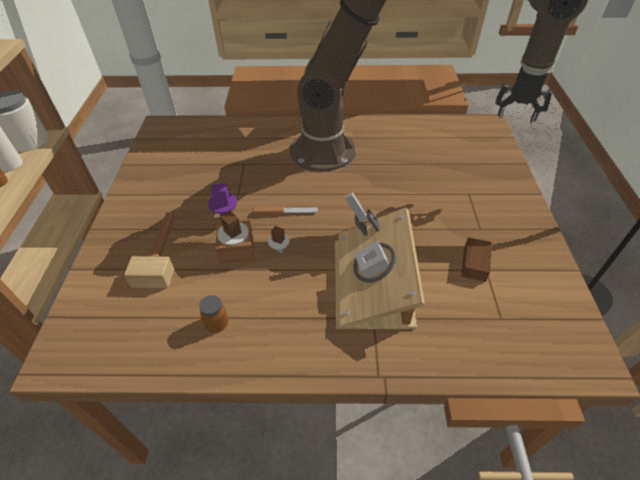

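View pics/a_top.png

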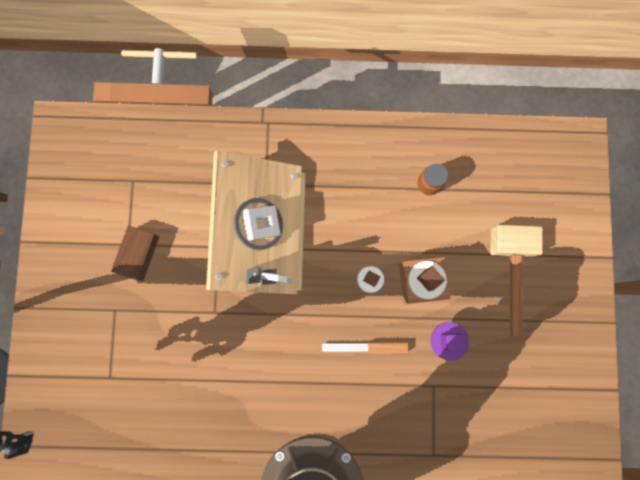

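Candidates (top view): dark blank in the rest block (428,280), a smaller dark one on the table (370,279), and a purple one (450,341). The dark wood offcut is at (135,253). My choice is the larger dark one in the rest at (428,280). I'll check it in a close crop and measure it.

```bash
python3 - <<'E'
from h import *
o=pickle.load(open("a.pkl","rb"))
t=o["top"]["pixels"][:,:,::-1]; s=o["scene"]["pixels"][:,:,::-1]
a=cv2.resize(t[230:330,340:480],(560,400),interpolation=cv2.INTER_CUBIC)
b=cv2.resize(t[140:300,195:315],(300,400),interpolation=cv2.INTER_CUBIC)
cv2.imwrite("pics/c1.png",np.hstack([a[:, :480],b]))
a=cv2.resize(s[180:340,195:435],(780,520),interpolation=cv2.INTER_CUBIC); cv2.imwrite("pics/c2.png",a)
P=pts(o["top"]); 
for n,(u,v) in dict(blank=(430,278),flange=(420,292),rest=(442,300),small=(370,278),smflange=(361,288),chuck=(262,209),board=(240,260),board2=(240,175),brd3=(290,200),table=(380,400),arm=(280,278)).items(): print(n,P[v,u].round(4))
E
```

```text
blank [ 0.5023 -0.2533  0.1466]
flange [ 0.4733 -0.2421  0.0863]
rest [ 0.4591 -0.3137 -0.0008]
small [ 0.5026 -0.1235  0.0926]
smflange [ 0.4811 -0.1062  0.0486]
chuck [0.6535 0.132  0.124 ]
board [0.5347 0.179  0.113 ]
board2 [0.7351 0.188  0.1145]
brd3 [0.6928 0.0726 0.049 ]
table [ 0.2117 -0.1611 -0.0005]
arm [0.4887 0.0778 0.2146]
```

View pics/c1.png

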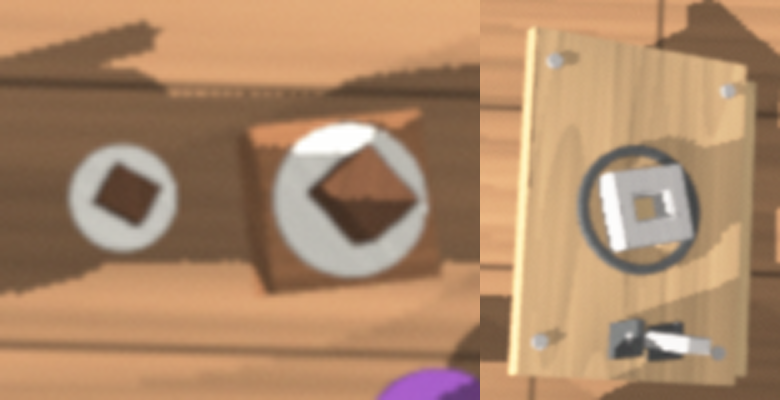

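View pics/c2.png

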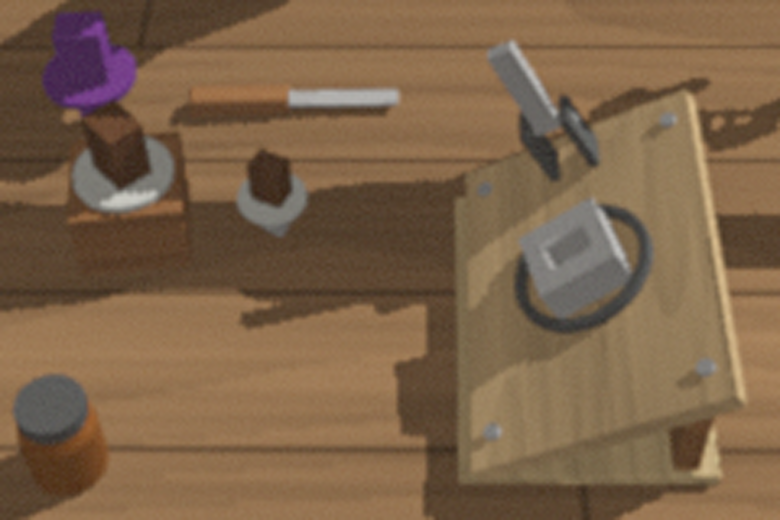

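The choice is confirmed: the block in the rest is the large dark one, with its top at z≈0.147. The rows can't tilt the tool directly, so first I'll measure the stand accurately.

```bash
cat > m.py <<'E'
from h import *
o=pickle.load(open("a.pkl","rb"))
f=o["top"];P=pts(f); hsv=cv2.cvtColor(f["pixels"],cv2.COLOR_RGB2HSV)
# board plane via both cams
def reg(P,lo,hi): 
    return ((P>=np.array(lo))&(P<=np.array(hi))).all(-1)
B=[]
for n in o:
    Q=pts(o[n]); m=reg(Q,(0.45,0.02,0.03),(0.80,0.26,0.3)); q=Q[m]
    print(n,len(q))
    # ransac
    rng=np.random.default_rng(0);best=None
    for i in range(400):
        a,b,c=q[rng.choice(len(q),3)]; nn=np.cross(b-a,c-a); L=np.linalg.norm(nn)
        if L<1e-4: continue
        nn/=L; nn*=np.sign(nn[2])
        if abs(nn[2]-0.866)>.06: continue
        k=np.abs((q-a)@nn)<.003
        if best is None or k.sum()>best.sum(): best=k
    c=q[best].mean(0); nn=np.linalg.svd(q[best]-c,full_matrices=False)[2][2]; nn*=np.sign(nn[2])
    print(n,"plane",best.sum(),c.round(4),nn.round(4),"tilt",np.degrees(np.arccos(nn[2])),"az",np.degrees(np.arctan2(nn[1],nn[0])))
    h=(Q-c)@nn
    ext=m&(h>.028)&(h<.044); cc=Q[ext]; print("chuck top px",ext.sum(), cc.mean(0).round(4), ((cc-c)@nn).mean())
    up=np.array([0,0,1])-nn*nn[2]; up/=np.linalg.norm(up); yy=np.cross(nn,up)
    v,u=np.nonzero(ext&(h>.032)&(h<.041)); 
    ab=np.stack([(Q[ext&(h>.032)&(h<.041)]-c)@up,(Q[ext&(h>.032)&(h<.041)]-c)@yy],-1)
    mid=np.median(ab,0); k=np.linalg.norm(ab-mid,axis=1)<.06; ab=ab[k]
    r=cv2.minAreaRect((ab*1000).astype(np.float32)); print("rect",r, "n",len(ab))
    ctr=c+up*r[0][0]/1000+yy*r[0][1]/1000+nn*.036; print("socket",ctr.round(4))
    cv2.imwrite(f"pics/h_{n}.png",np.clip((h+.01)/.06*255,0,255).astype(np.uint8)*m)
E
python3 m.py
```

```text
scene 8187
scene plane 5425 [0.6489 0.1485 0.0929] [-0.0018 -0.5007  0.8656] tilt 30.047707076366795 az -90.208593311604
chuck top px 548 [0.6153 0.1277 0.1214] 0.03515770130459216
rect ((-5.160957336425781, 23.735511779785156), (69.91911315917969, 76.28341674804688), 13.22087574005127) n 446
socket [0.6251 0.1261 0.1214]
top 11827
top plane 7495 [0.6259 0.1518 0.0953] [-0.0017 -0.4984  0.8669] tilt 29.895923928054117 az -90.19822660267327
chuck top px 817 [0.614  0.1285 0.1233] 0.03585214780006909
rect ((-8.594467163085938, 2.043609619140625), (71.89935302734375, 70.13778686523438), 13.602896690368652) n 690
socket [0.6238 0.1264 0.1222]
```

>>> apply_moves(motion=[15,-4,-48,0,-1,15,-4,-48,0,-1,15,-4,-48,0,-1,15,-4,-48,0,-1,15,-4,-48,0,-1,15,-4,-48,0,-1,15,-4,-48,0,-1,15,-4,-48,0,-1])

```text
time: 0.9
position: [0.1749, 0.6979, 0.567]
tcp_rot: [-0.017, 0.801, 0.598, 0.024]
force: [0.9, -0.6, -1.2]
width: 0.0857
```

```bash
python3 -c "
from h import *
s=env.read_state();print(s['joints'].round(3),s['position'].round(3),s['tcp_rot'].round(3))"
```

```text
[-1.491  0.612  0.311  0.485 -0.197  2.    -0.044] [0.175 0.698 0.567] [-0.017  0.801  0.598  0.024]
```

>>> apply_moves(motion=[15,-4,-45,0,-1,15,-4,-45,0,-1,15,-4,-45,0,-1,15,-4,-45,0,-1])

```text
time: 1.3
position: [0.1557, 0.6762, 0.6509]
tcp_rot: [-0.063, 0.797, 0.596, 0.074]
force: [-0.1, -0.2, -0.6]
width: 0.0853
```

```bash
python3 -c "
from h import *
s=env.read_state();print(s['joints'].round(3),s['position'].round(3),s['tcp_rot'].round(3))"
```

```text
[-1.529  0.519  0.347  0.441 -0.209  2.002 -0.065] [0.156 0.676 0.651] [-0.063  0.797  0.596  0.074]
```

```bash
cat >> h.py <<'E'
from scipy.spatial.transform import Rotation as Ro
def tool():
    s=env.read_state(); q=s["tcp_rot"]; R=Ro.from_quat([q[1],q[2],q[3],q[0]]).as_matrix(); return s,s["position"],R
def info():
    s,p,R=tool(); print("t",round(s["time"],2),"p",p.round(4),"x",R[:,0].round(3),"y",R[:,1].round(3),"z",R[:,2].round(4),"F",s["force"].round(1),"w",round(s["width"],4),"\n q",s["joints"].round(3))
    return s,p,R
def go(target,n=1):
    s,p,R=tool(); d=R.T@(np.array(target)-p)*1000; print("total mm tool",d.round(1),"per row /%d"%n,(d/n).round(1))
E
python3 -c "
from h import *
info(); go([0.05,0.40,0.35],9)"
```

```text
t 1.3 p [0.1557 0.6762 0.6509] x [0.279 0.941 0.193] y [ 0.959 -0.282 -0.012] z [ 0.0435  0.1888 -0.981 ] F [-0.1 -0.2 -0.6] w 0.0853 
 q [-1.529  0.519  0.347  0.441 -0.209  2.002 -0.065]
total mm tool [-347.5  -20.1  238.5] per row /9 [-38.6  -2.2  26.5]
```

>>> apply_moves(motion=[-38,-2,26,0,-1,-38,-2,26,0,-1,-38,-2,26,0,-1,-38,-2,26,0,-1,-38,-2,26,0,-1,-38,-2,26,0,-1,-38,-2,26,0,-1,-38,-2,26,0,-1])

```text
time: 2.1
position: [0.0696, 0.4526, 0.4071]
tcp_rot: [-0.063, 0.798, 0.595, 0.074]
force: [0.0, 1.0, 0.6]
width: 0.0858
```

```bash
python3 -c "
from h import *
info()"
```

```text
t 2.1 p [0.0696 0.4526 0.4071] x [0.282 0.94  0.194] y [ 0.959 -0.285 -0.013] z [ 0.0433  0.1897 -0.9809] F [0.  1.  0.6] w 0.0858 
 q [-1.823 -0.092  0.229  1.803  0.072  1.238 -0.329]
```

>>> apply_moves(motion=[-30,0,0,0,-1,-30,0,0,0,-1,-30,0,0,0,-1,-30,0,0,0,-1])

```text
time: 2.5
position: [0.0361, 0.3401, 0.3847]
tcp_rot: [-0.063, 0.798, 0.594, 0.075]
force: [-0.5, 0.2, -0.6]
width: 0.0858
```

```bash
python3 -c "
from h import *
info()"
```

```text
t 2.5 p [0.0361 0.3401 0.3847] x [0.282 0.94  0.194] y [ 0.958 -0.285 -0.012] z [ 0.0439  0.1895 -0.9809] F [-0.5  0.2 -0.6] w 0.0858 
 q [-1.846 -0.3    0.103  2.012  0.112  1.249 -0.491]
```

>>> apply_moves(motion=[-25,0,0,0,-1,-25,0,0,0,-1,-25,0,0,0,-1,-25,0,0,0,-1,-25,0,0,0,-1])

```text
time: 3.0
position: [0.0063, 0.2515, 0.3646]
tcp_rot: [-0.06, 0.797, 0.596, 0.072]
force: [0.7, -1.3, -0.4]
width: 0.085
```

```bash
python3 -c "
from h import *
info()"
```

```text
t 3.0 p [0.0063 0.2515 0.3646] x [0.278 0.942 0.187] y [ 0.959 -0.282 -0.009] z [ 0.0437  0.1817 -0.9824] F [ 0.7 -1.3 -0.4] w 0.085 
 q [-1.517 -0.439 -0.201  2.13  -0.018  1.267 -0.419]
```

```bash
cat >> h.py <<'E'
def plan(wps,spin=0,nspin=None,jaw=-1,step=45,dec=0):
    s,p,R=tool(); p=p.copy(); rows=[]
    legs=[]; 
    c=p
    for w in wps:
        w=np.array(w,float); n=max(1,int(np.ceil(np.linalg.norm(w-c)*1000/step)))
        legs+=[c+(w-c)*(i+1)/n for i in range(n)]; c=w
    N=len(legs); ns=nspin or N
    for i,t in enumerate(legs):
        d=np.round(R.T@(t-p)*1000,dec); sp=round(spin/ns,3) if i<ns else 0
        p=p+R@d/1000; R=R@Ro.from_rotvec([0,0,sp]).as_matrix()
        rows.append([*(d if dec else d.astype(int)),sp,jaw])
    for i in range(0,N,12): print(i,"["+", ".join(", ".join(f"{v:g}" for v in r) for r in rows[i:i+12])+"]")
    print("end",p.round(4),"x az",np.degrees(np.arctan2(R[1,0],R[0,0])).round(1))
E
python3 -c "
from h import *
plan([(.25,.28,.45),(.4,0,.45),(.25,-.35,.5),(-.08,-.45,.55)],1.26)"
```

```text
0 [18, 37, -11, 0.041, -1, 20, 37, -12, 0.041, -1, 22, 36, -11, 0.041, -1, 23, 35, -11, 0.041, -1, 24, 34, -12, 0.041, -1, 26, 33, -11, 0.041, -1, -20, 34, -6, 0.041, -1, -19, 34, -5, 0.041, -1, -17, 36, -6, 0.041, -1, -16, 36, -5, 0.041, -1, -15, 36, -6, 0.041, -1, -12, 37, -5, 0.041, -1]
12 [-12, 38, -6, 0.041, -1, -10, 38, -5, 0.041, -1, -36, 18, -14, 0.041, -1, -36, 19, -13, 0.041, -1, -35, 20, -13, 0.041, -1, -34, 22, -13, 0.041, -1, -33, 23, -14, 0.041, -1, -32, 25, -13, 0.041, -1, -32, 26, -13, 0.041, -1, -30, 27, -13, 0.041, -1, -29, 29, -14, 0.041, -1, -42, -4, -10, 0.041, -1]
24 [-42, -1, -10, 0.041, -1, -42, 0, -10, 0.041, -1, -43, 2, -10, 0.041, -1, -42, 3, -11, 0.041, -1, -42, 6, -10, 0.041, -1, -42, 7, -10, 0.041, -1, -41, 8, -10, 0.041, -1]
end [-0.0799 -0.4495  0.5498] x az 0.5
```

>>> apply_moves(motion=[18,37,-11,0.041,-1,20,37,-12,0.041,-1,22,36,-11,0.041,-1,23,35,-11,0.041,-1,24,34,-12,0.041,-1,26,33,-11,0.041,-1,-20,34,-6,0.041,-1,-19,34,-5,0.041,-1,-17,36,-6,0.041,-1,-16,36,-5,0.041,-1,-15,36,-6,0.041,-1,-12,37,-5,0.041,-1])

```text
time: 4.2
position: [0.3628, 0.0681, 0.4498]
tcp_rot: [-0.076, 0.92, 0.382, 0.055]
force: [1.5, 0.3, -0.3]
width: 0.0853
```

>>> apply_moves(motion=[-12,38,-6,0.041,-1,-10,38,-5,0.041,-1,-36,18,-14,0.041,-1,-36,19,-13,0.041,-1,-35,20,-13,0.041,-1,-34,22,-13,0.041,-1,-33,23,-14,0.041,-1,-32,25,-13,0.041,-1,-32,26,-13,0.041,-1,-30,27,-13,0.041,-1,-29,29,-14,0.041,-1])

```text
time: 5.3
position: [0.2462, -0.3521, 0.5003]
tcp_rot: [-0.087, 0.982, 0.166, 0.037]
force: [1.4, -0.7, 0.6]
width: 0.0853
```

```bash
python3 -c "
from h import *
info();plan([(-.08,-.45,.55)],.25);plan([(-.12,-.55,.60)],.25)"
```

```text
t 5.3 p [ 0.2462 -0.3521  0.5003] x [0.942 0.319 0.102] y [ 0.332 -0.93  -0.158] z [ 0.0445  0.1824 -0.9822] F [ 1.4 -0.7  0.6] w 0.0853 
 q [-0.84  -0.425  1.299  1.47   0.23   1.823  0.816]
0 [-42, -3, -10, 0.031, -1, -41, -2, -10, 0.031, -1, -42, -1, -10, 0.031, -1, -42, 1, -11, 0.031, -1, -42, 2, -10, 0.031, -1, -42, 4, -10, 0.031, -1, -41, 4, -10, 0.031, -1, -41, 6, -10, 0.031, -1]
end [-0.0795 -0.4498  0.5499] x az 4.7
0 [-40, 5, -15, 0.025, -1, -39, 5, -15, 0.025, -1, -40, 7, -15, 0.025, -1, -39, 8, -15, 0.025, -1, -40, 8, -15, 0.025, -1, -38, 10, -15, 0.025, -1, -39, 10, -15, 0.025, -1, -38, 12, -15, 0.025, -1, -39, 12, -15, 0.025, -1, -37, 14, -15, 0.025, -1]
end [-0.1197 -0.55    0.5997] x az 4.6
```

```bash
python3 -c "
from h import *
plan([(.5,-.2,.4),(.62,.0,.33)],0.15,step=48)"
```

```text
0 [40, -6, 20, 0.012, -1, 39, -6, 19, 0.012, -1, 40, -7, 20, 0.012, -1, 39, -7, 20, 0.012, -1, 39, -8, 19, 0.012, -1, 40, -9, 20, 0.012, -1, 39, -8, 20, 0.012, -1, 26, -25, 18, 0.012, -1, 26, -25, 18, 0.012, -1, 26, -26, 19, 0.012, -1, 25, -25, 18, 0.012, -1, 25, -26, 19, 0.012, -1]
12 [25, -27, 18, 0.012, -1]
end [6.200e-01 2.000e-04 3.302e-01] x az 9.9
```

>>> apply_moves(motion=[40,-6,20,0.012,-1,39,-6,19,0.012,-1,40,-7,20,0.012,-1,39,-7,20,0.012,-1,39,-8,19,0.012,-1,40,-9,20,0.012,-1,39,-8,20,0.012,-1])

```text
time: 6.0
position: [0.4532, -0.163, 0.4125]
tcp_rot: [-0.066, 0.989, 0.123, 0.055]
force: [0.6, -0.6, 0.5]
width: 0.0854
```

```bash
python3 -c "
from h import *
info()"
```

```text
t 6.0 p [ 0.4532 -0.163   0.4125] x [0.964 0.237 0.125] y [ 0.251 -0.961 -0.118] z [ 0.0923  0.1448 -0.9851] F [ 0.6 -0.6  0.5] w 0.0854 
 q [-1.385 -0.439  1.316  1.681  0.287  1.472  0.164]
```

```bash
cat > kin.py <<'E'
import numpy as np
from scipy.optimize import least_squares
from scipy.spatial.transform import Rotation as Ro
D=[([-1.38659946,0.43513641,0.02496233,1.57396957,-0.01162633,1.13399323,-0.07512727],[0.17671265,0.59904762,0.23062893],[4.44977820e-04,8.00928852e-01,5.98759142e-01,-5.15214109e-04]),
([-1.529,0.519,0.347,0.441,-0.209,2.002,-0.065],[0.1557,0.6762,0.6509],[-0.063,0.797,0.596,0.074]),
([-1.491,0.612,0.311,0.485,-0.197,2.0,-0.044],[0.1749,0.6979,0.567],[-0.017,0.801,0.598,0.024]),
([-1.823,-0.092,0.229,1.803,0.072,1.238,-0.329],[0.0696,0.4526,0.4071],[-0.063,0.798,0.595,0.074]),
([-1.846,-0.3,0.103,2.012,0.112,1.249,-0.491],[0.0361,0.3401,0.3847],[-0.063,0.798,0.594,0.075]),
([-1.517,-0.439,-0.201,2.13,-0.018,1.267,-0.419],[0.0063,0.2515,0.3646],[-0.06,0.797,0.596,0.072]),
([-0.84,-0.425,1.299,1.47,0.23,1.823,0.816],[0.2462,-0.3521,0.5003],[-0.087,0.982,0.166,0.037]),
([-1.385,-0.439,1.316,1.681,0.287,1.472,0.164],[0.4532,-0.163,0.4125],[-0.066,0.989,0.123,0.055])]
rv=lambda ax,a: Ro.from_rotvec(np.array(ax)*a).as_matrix()
Z=[0,0,1];Y=[0,1,0]
def fk(q,g,s=(-1,1,-1,1,-1,1,-1)):
    # g: shoulder offset x,z ; upper len z, elbow x ; forearm x,len ; wrist x , tool len ; plus y offs
    R=np.eye(3);p=np.zeros(3)
    def t(v): 
        nonlocal p; p=p+R@np.array(v)
    def r(a,i):
        nonlocal R; R=R@rv(a,s[i]*q[i])
    r(Z,0); t([g[0],g[9],g[1]]); r(Y,1); r(Z,2); t([g[2],g[10],g[3]]); r(Y,3); t([g[4],0,0]);r(Z,4); t([g[5],g[11],g[6]]); r(Y,5); t([g[7],0,g[8]]); r(Z,6)
    return p,R
def res(g,s):
    o=[]
    for q,p,w in D:
        P,R=fk(q,g,s); Q=Ro.from_quat([w[1],w[2],w[3],w[0]]).as_matrix()
        o+=list((P-p)*5); o+=list((Ro.from_matrix(R.T@Q)).as_rotvec())
    return np.array(o)
if __name__=="__main__":
    import itertools
    out=[]
    for bits in itertools.product([1,-1],repeat=4):
        s=(bits[0],1,bits[1],1,bits[2],1,bits[3])
        f=least_squares(lambda g:res(g,s),[0,.35,0,.35,0,0,.35,0,.25,0,0,0])
        out.append((f.cost,s,f.x.round(4)))
    out.sort(key=lambda a:a[0]); 
    for o in out[:3]: print(o)
    np.save("g.npy",out[0][2]); f=out[0]; print(res(f[2],f[1]).reshape(-1,6).round(3))
E
python3 kin.py
```

```text
(np.float64(4.410416392406531), (1, 1, -1, 1, -1, 1, 1), array([ 0.1341,  0.3873,  0.2832, -0.5804, -0.661 ,  0.8828,  0.271 ,
        0.9649, -0.9348, -0.2368, -0.5348,  0.8102]))
(np.float64(5.202601199652967), (1, 1, -1, 1, -1, 1, -1), array([ 0.1341,  0.3873,  0.2832, -0.5804, -0.661 ,  0.8828,  0.271 ,
        0.9649, -0.9348, -0.2368, -0.5348,  0.8102]))
(np.float64(5.806748456844062), (1, 1, -1, 1, 1, 1, 1), array([-0.0358,  0.6226,  0.1258, -0.5522, -0.6058,  0.7779,  0.1464,
        0.5797, -0.5647, -0.1912,  0.9862, -0.7681]))
[[-1.182e+00  2.830e-01  6.840e-01  0.000e+00 -3.000e-03  5.190e-01]
 [ 2.540e-01  3.000e-03 -5.630e-01 -1.000e-03  3.900e-01  2.120e-01]
 [-9.500e-02 -3.220e-01  3.880e-01 -7.000e-03  1.180e-01  2.480e-01]
 [ 7.590e-01 -7.120e-01 -7.330e-01 -9.900e-02  3.660e-01  1.420e-01]
 [ 4.310e-01 -3.620e-01 -2.980e-01 -1.580e-01  3.460e-01  4.160e-01]
 [-2.120e-01  1.510e-01  5.060e-01 -1.400e-01  3.640e-01  9.360e-01]
 [ 2.900e-02  7.890e-01  4.170e-01  2.740e-01 -6.800e-02 -1.510e-01]
 [-7.440e-01 -3.170e-01 -3.990e-01  2.690e-01  2.060e-01  5.000e-02]]
```

```bash
cat > kin2.py <<'E'
from kin import *
import itertools
def res2(x,s):
    o=[]; g=x[:12]; off=x[12:]
    for q,p,w in D:
        q=np.array(q)+np.array([off[0],off[4],off[1],off[5],off[2],off[6],off[3]])
        P,R=fk(q,g,s); Q=Ro.from_quat([w[1],w[2],w[3],w[0]]).as_matrix()
        o+=list((P-p)*5); o+=list((Ro.from_matrix(R.T@Q)).as_rotvec())
    return np.array(o)
if __name__=="__main__":
    out=[]
    for bits in itertools.product([1,-1],repeat=4):
      for o7 in (0,np.pi):
        s=(bits[0],1,bits[1],1,bits[2],1,bits[3])
        f=least_squares(lambda x:np.r_[res2(x,s),x[12:15]*.02,x[16:]*.05,x[:12]*.005],[0,.35,0,.35,0,0,.35,0,.25,0,0,0,0,0,0,o7,0,0,0],max_nfev=300)
        out.append((f.cost,s,f.x.round(4)))
    out.sort(key=lambda a:a[0])
    for o in out[:3]: print(o)
    f=out[0]; print(res2(f[2],f[1]).reshape(-1,6).round(3)); np.savez("g.npz",x=f[2],s=f[1])
E
python3 kin2.py
```

```text
(np.float64(1.9144754247056618e-05), (-1, 1, -1, 1, -1, 1, -1), array([-2.000e-04,  2.726e-01, -0.000e+00,  5.575e-01,  1.000e-03,
       -3.000e-04,  4.276e-01, -3.000e-04,  3.663e-01, -3.640e-02,
       -1.760e-02,  9.000e-04,  6.000e-04, -1.000e-04,  3.000e-04,
        3.142e+00,  2.000e-04, -2.100e-03,  2.500e-03]))
(np.float64(1.9144754247057177e-05), (-1, 1, -1, 1, -1, 1, -1), array([-2.0000e-04,  2.7260e-01, -0.0000e+00,  5.5750e-01,  1.0000e-03,
       -3.0000e-04,  4.2760e-01, -3.0000e-04,  3.6630e-01, -3.6400e-02,
       -1.7600e-02,  9.0000e-04,  6.0000e-04, -1.0000e-04,  3.0000e-04,
       -3.1412e+00,  2.0000e-04, -2.1000e-03,  2.5000e-03]))
(np.float64(0.024126257196017117), (-1, 1, -1, 1, 1, 1, -1), array([ 1.5000e-03,  2.6850e-01,  1.0000e-04,  5.5670e-01, -2.0500e-02,
       -1.0200e-02, -4.2670e-01, -1.0000e-04,  3.6080e-01, -3.7100e-02,
       -1.6700e-02, -4.0000e-04,  3.3000e-03, -7.9000e-03,  1.3000e-03,
       -3.1431e+00, -1.5000e-03,  3.0724e+00, -3.0702e+00]))
[[ 0.001 -0.001  0.     0.     0.001  0.   ]
 [ 0.002 -0.001  0.     0.001  0.    -0.   ]
 [-0.001  0.    -0.    -0.001  0.     0.001]
 [-0.001  0.001  0.002 -0.    -0.001 -0.001]
 [ 0.001 -0.    -0.    -0.     0.001 -0.   ]
 [ 0.001 -0.     0.     0.001 -0.    -0.   ]
 [ 0.     0.     0.001  0.001 -0.    -0.   ]
 [-0.    -0.001 -0.    -0.     0.     0.001]]
```

```bash
cat > sim.py <<'E'
from kin2 import *
d=np.load("g.npz"); X=d["x"]; S=tuple(d["s"])
off=np.array([X[12],X[16],X[13],X[17],X[14],X[18],X[15]])
LO=np.array([-2.62,-.44,-1.27,.08,-1.32,.12,-2.74]);HI=np.array([2.62,2.09,1.32,2.57,4.46,2,2.74])
V=np.array([2.22,2.22,3.01,3.01,3.14,3.14,3.14])*.7*.1
def FK(q): return fk(np.array(q)+off,X[:12],S)
WP,WR,EPS,NOM=1.,.3,.003,None
def row(q,P,R,r):
    Pt=P+R@np.array(r[:3])/1000; a=np.clip(r[3],-.15,.15); Rt=R@rv(Z,a)
    lo=np.maximum(LO,q-V);hi=np.minimum(HI,q+V)
    lo=np.minimum(lo,hi-1e-6)
    def f(x):
        p,Rr=FK(x); e=[*((p-Pt)*WP),*(Ro.from_matrix(Rr.T@Rt).as_rotvec()*WR),*((x-q)*EPS)]
        return np.array(e)
    s=least_squares(f,np.clip(q,lo+1e-7,hi-1e-7),bounds=(lo,hi),xtol=1e-7,ftol=1e-9)
    q2=s.x; p,Rr=FK(q2); return q2,p,Rr
def run(q,rows,P=None,R=None):
    q=np.array(q,float)
    if P is None: P,R=FK(q)
    for r in rows: q,P,R=row(q,P,R,r)
    return q,P,R
E
cat > t1.py <<'E'
import sim; from sim import *
q0=np.array(D[0][0])
q1=np.array(D[4][0])
for WR in (.03,.1,.3,1):
  for EPS in (.0003,.003):
    sim.WR=WR; sim.EPS=EPS
    a=run(q0,[[15,-4,-48,0]]*8); b=run(*( a[0],[[15,-4,-45,0]]*4))
    c=run(q1,[[-25,0,0,0]]*5)
    print(WR,EPS,a[1].round(3),a[2][:,2].round(3),b[1].round(3),b[2][:,2].round(3),c[1].round(3),c[2][:,2].round(3),'\n   ',b[0].round(2),c[0].round(2))
E
time python3 t1.py; echo "true a [.1749 .6979 .567] ; b [.1557 .6762 .6509] z .0435 .1888, q -1.53 .52 .35 .44 -.21 2 -.065; c [.0063 .2515 .3646] z.0437 .1817 q -1.517 -.439 -.201 2.13 -.018 1.267 -.419"
```

```text
0.03 0.0003 [0.179 0.72  0.615] [ 0.045  0.178 -0.983] [0.165 0.719 0.803] [ 0.133  0.551 -0.824] [0.001 0.223 0.361] [ 0.057  0.107 -0.993] 
    [-1.49  0.56  1.03  0.08 -0.91  1.93 -0.07] [-1.53 -0.44 -0.22  2.13 -0.02  1.35 -0.46]
0.03 0.003 [0.178 0.716 0.616] [ 0.044  0.176 -0.983] [0.165 0.716 0.804] [ 0.132  0.55  -0.825] [0.001 0.223 0.361] [ 0.058  0.105 -0.993] 
    [-1.47  0.53  0.33  0.08 -0.24  1.93 -0.11] [-1.63 -0.44 -0.18  2.13  0.01  1.35 -0.51]
0.1 0.0003 [0.179 0.718 0.612] [ 0.042  0.169 -0.985] [0.164 0.715 0.792] [ 0.126  0.523 -0.843] [0.001 0.225 0.361] [ 0.055  0.112 -0.992] 
    [-1.49  0.57  1.    0.08 -0.88  1.96 -0.07] [-1.53 -0.44 -0.22  2.13 -0.02  1.34 -0.45]
0.1 0.003 [0.179 0.717 0.612] [ 0.042  0.169 -0.985] [0.164 0.715 0.792] [ 0.126  0.523 -0.843] [0.001 0.225 0.361] [ 0.056  0.112 -0.992] 
    [-1.48  0.56  0.71  0.08 -0.6   1.95 -0.09] [-1.54 -0.44 -0.22  2.13 -0.02  1.34 -0.46]
0.3 0.0003 [0.176 0.706 0.593] [ 0.03   0.117 -0.993] [0.16  0.696 0.73 ] [ 0.089  0.37  -0.925] [-0.001  0.235  0.359] [ 0.051  0.141 -0.989] 
    [-1.52  0.54  0.52  
[... 288 characters left out ...]
2  1.3  -0.46]
1 0.0003 [0.171 0.686 0.559] [ 0.007  0.026 -1.   ] [0.152 0.661 0.61 ] [ 0.022  0.09  -0.996] [-0.003  0.249  0.357] [ 0.046  0.18  -0.983] 
    [-1.54  0.51  0.32  0.55 -0.18  2.   -0.06] [-1.53 -0.44 -0.22  2.15 -0.02  1.25 -0.46]
1 0.003 [0.171 0.686 0.559] [ 0.007  0.026 -1.   ] [0.152 0.661 0.61 ] [ 0.022  0.09  -0.996] [-0.003  0.249  0.357] [ 0.046  0.18  -0.983] 
    [-1.54  0.51  0.32  0.55 -0.18  2.   -0.06] [-1.53 -0.44 -0.22  2.15 -0.02  1.25 -0.46]
true a [.1749 .6979 .567] ; b [.1557 .6762 .6509] z .0435 .1888, q -1.53 .52 .35 .44 -.21 2 -.065; c [.0063 .2515 .3646] z.0437 .1817 q -1.517 -.439 -.201 2.13 -.018 1.267 -.419
real	0m4.041s
user	0m4.483s
sys	0m0.088s
```

```bash
cat > t2.py <<'E'
import sim; from sim import *
q0=np.array(D[0][0]); q5=np.array(D[5][0]);q6=np.array(D[6][0])
A=[18,37,-11,.041,-1,20,37,-12,.041,-1,22,36,-11,.041,-1,23,35,-11,.041,-1,24,34,-12,.041,-1,26,33,-11,.041,-1,-20,34,-6,.041,-1,-19,34,-5,.041,-1,-17,36,-6,.041,-1,-16,36,-5,.041,-1,-15,36,-6,.041,-1,-12,37,-5,.041,-1,-12,38,-6,.041,-1,-10,38,-5,.041,-1,-36,18,-14,.041,-1,-36,19,-13,.041,-1,-35,20,-13,.041,-1,-34,22,-13,.041,-1,-33,23,-14,.041,-1,-32,25,-13,.041,-1,-32,26,-13,.041,-1,-30,27,-13,.041,-1,-29,29,-14,.041,-1]
A=np.array(A).reshape(-1,5)
B=np.array([40,-6,20,.012,-1,39,-6,19,.012,-1,40,-7,20,.012,-1,39,-7,20,.012,-1,39,-8,19,.012,-1,40,-9,20,.012,-1,39,-8,20,.012,-1]).reshape(-1,5)
for WR in (.5,.6,.7):
  for EPS in (.0003,.003,.02):
    sim.WR=WR; sim.EPS=EPS
    a=run(q0,[[15,-4,-48,0]]*8); b=run(a[0],[[15,-4,-45,0]]*4)
    print(WR,EPS,b[1].round(3),b[2][:,2].round(3))
    a=run(q5,A); print("  A",a[0].round(2),a[1].round(3)); a=run(q6,B); print("  B",a[0].round(2),a[1].round(3),a[2][:,2].round(3))
E
python3 t2.py
```

```text
0.5 0.0003 [0.156 0.68  0.674] [ 0.058  0.239 -0.969]
  A [-0.86 -0.44  1.29  1.47  0.24  1.83  0.8 ] [ 0.25  -0.351  0.5  ]
  B [-1.38 -0.44  1.32  1.68  0.3   1.46  0.17] [ 0.458 -0.171  0.412] [ 0.108  0.135 -0.985]
0.5 0.003 [0.156 0.68  0.674] [ 0.058  0.239 -0.969]
  A [-0.86 -0.44  1.29  1.47  0.24  1.83  0.8 ] [ 0.249 -0.351  0.5  ]
  B [-1.38 -0.44  1.32  1.68  0.3   1.46  0.17] [ 0.458 -0.171  0.412] [ 0.108  0.135 -0.985]
0.5 0.02 [0.156 0.679 0.674] [ 0.057  0.239 -0.969]
  A [-0.84 -0.44  1.27  1.48  0.24  1.82  0.79] [ 0.247 -0.349  0.5  ]
  B [-1.38 -0.44  1.32  1.68  0.3   1.46  0.17] [ 0.457 -0.172  0.413] [ 0.108  0.136 -0.985]
0.6 0.0003 [0.155 0.674 0.654] [ 0.047  0.193 -0.98 ]
  A [-0.86 -0.44  1.29  1.47  0.24  1.83  0.8 ] [ 0.25  -0.351  0.5  ]
  B [-1.38 -0.44  1.32  1.68  0.29  1.47  0.17] [ 0.453 -0.167  0.413] [ 0.094  0.146 -0.985]
0.6 0.003 [0.155 0.674 0.654] [ 0.047  0.193 -0.98 ]
  A [-0.86 -0.44  1.29  1.47  0.24  1.83  0.8 ] [ 0.249 -0.351  0.5  ]
  B [-1.38 -0.44  1.32  1.68  0.29  1.47  0.17] [ 0.453 -0.167  0.413] [ 0.094  0.146 -0.985]
0.6 0.02 
[... 161 characters left out ...]
 [ 0.452 -0.168  0.413] [ 0.094  0.147 -0.985]
0.7 0.0003 [0.154 0.67  0.639] [ 0.038  0.157 -0.987]
  A [-0.86 -0.44  1.29  1.47  0.24  1.83  0.8 ] [ 0.25  -0.351  0.5  ]
  B [-1.38 -0.44  1.32  1.68  0.28  1.48  0.17] [ 0.449 -0.165  0.414] [ 0.083  0.154 -0.985]
0.7 0.003 [0.154 0.67  0.639] [ 0.038  0.157 -0.987]
  A [-0.86 -0.44  1.29  1.47  0.24  1.83  0.8 ] [ 0.249 -0.351  0.5  ]
  B [-1.38 -0.44  1.32  1.68  0.28  1.48  0.17] [ 0.449 -0.165  0.414] [ 0.083  0.154 -0.985]
0.7 0.02 [0.154 0.669 0.639] [ 0.037  0.156 -0.987]
  A [-0.84 -0.44  1.27  1.48  0.24  1.82  0.79] [ 0.248 -0.349  0.5  ]
  B [-1.38 -0.44  1.32  1.68  0.28  1.49  0.17] [ 0.448 -0.165  0.414] [ 0.083  0.154 -0.984]
```

```bash
cat > m2.py <<'E'
from h import *
o=pickle.load(open("a.pkl","rb"))
for n in o:
    Q=pts(o[n]); box=(np.abs(Q[...,0]-.5)<.08)&(np.abs(Q[...,1]+.24)<.08)
    for nm,lo,hi in (("top",.138,.152),("flange",.078,.090),("rest",.068,.0775)):
        m=(box&(Q[...,2]>lo)&(Q[...,2]<hi)); q=Q[m]
        if len(q)<5: print(n,nm,len(q));continue
        r=cv2.minAreaRect((q[:,:2]*1000).astype(np.float32)); c,rad=cv2.minEnclosingCircle((q[:,:2]*1000).astype(np.float32))
        print(n,nm,len(q),"z",q[:,2].mean().round(4),"mean",q[:,:2].mean(0).round(4),"rect",np.round(r[0],1),np.round(r[1],1),round(r[2],1),"circ",np.round(c,1),round(rad,1))
# colour mask of top face in top image (dark block): ray cast top face corners
for n in o:
    f=o[n]; Q=pts(f); hs=cv2.cvtColor(f["pixels"],cv2.COLOR_RGB2HSV)
# slot: pixels in chuck area whose depth is below top
M=np.load
E
python3 m2.py
python3 - <<'E'
from h import *
o=pickle.load(open("a.pkl","rb"))
n=np.array([-.0018,-.4996,.8662]); n/=np.linalg.norm(n); c=np.array([.6245,.1263,.1219])
up=np.array([0,0,1])-n*n[2]; up/=np.linalg.norm(up); yy=np.cross(n,up)
print("up",up,"yy",yy)
# rectify chuck-top plane (x up-slope -> image up ; yy ) from each cam
H={}
for k in o:
    f=o[k];K=f["mtx"];Ti=np.linalg.inv(f["T"])
    def pr(p): v=K@(Ti[:3,:3]@p+Ti[:3,3]); return v[:2]/v[2]
    s=.06; src=np.float32([pr(c+a*s*up+b*s*yy) for a,b in ((1,1),(1,-1),(-1,-1),(-1,1))])
    dst=np.float32([[0,0],[390,0],[390,390],[0,390]])  # right = -yy, up = up
    im=cv2.warpPerspective(f["pixels"][:,:,::-1],cv2.getPerspectiveTransform(src,dst),(390,390),flags=cv2.INTER_CUBIC); H[k]=im
    cv2.imwrite(f"rect_{k}.png",im)
cv2.imwrite("pics/rect.png",np.hstack([H["scene"],H["top"]]))
E
```

```text
scene top 169 z 0.1444 mean [ 0.5073 -0.2595] rect [ 505.3 -259.1] [46.4 37.6] 41.2 circ [ 506.5 -259.2] 27.0
scene flange 377 z 0.0828 mean [ 0.5172 -0.2573] rect [ 505.9 -258.2] [97.6 92.9] 8.1 circ [ 503.5 -256.8] 60.9
scene rest 300 z 0.074 mean [ 0.5217 -0.2538] rect [ 503.3 -260.1] [106.8 100.1] 7.7 circ [ 502.9 -260.9] 71.1
top top 318 z 0.1453 mean [ 0.5027 -0.2595] rect [ 503.  -259.7] [44.2 36.9] 40.7 circ [ 502.7 -259.5] 26.9
top flange 811 z 0.083 mean [ 0.501  -0.2551] rect [ 502.5 -259.2] [98.6 99.4] 6.8 circ [ 502.8 -259. ] 65.7
top rest 506 z 0.0745 mean [ 0.5004 -0.2574] rect [ 502.9 -259.9] [100.1 101.3] 7.4 circ [ 503.1 -259.8] 69.7
up [0.00312094 0.86623516 0.49962677] yy [-0.99999351  0.00360286  0.        ]
```

View pics/rect.png

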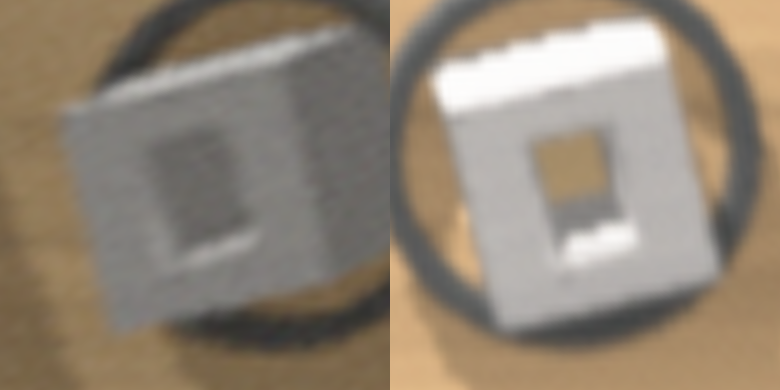

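```bash
nproc; cat > fsim.py <<'E'
import numpy as np
from scipy.optimize import lsq_linear
from sim import X,S,off,LO,HI,V,Ro
g=X[:12]; S_=np.array(S,float)
TR=[np.array([g[0],g[9],g[1]]),None,np.array([g[2],g[10],g[3]]),np.array([g[4],0,0]),np.array([g[5],g[11],g[6]]),np.array([g[7],0,g[8]])]
def rz(a): c,s=np.cos(a),np.sin(a); return np.array([[c,-s,0],[s,c,0],[0,0,1.]])
def ry(a): c,s=np.cos(a),np.sin(a); return np.array([[c,0,s],[0,1,0],[-s,0,c]])
def fkj(q):
    a=(np.asarray(q)+off)*S_; R=np.eye(3); p=np.zeros(3); ax=[];og=[]
    for i in range(7):
        if i%2==0: ax.append(R[:,2]*S_[i]);og.append(p);R=R@rz(a[i])
        else: ax.append(R[:,1]*S_[i]);og.append(p);R=R@ry(a[i])
        t={0:TR[0],2:TR[2],3:TR[3],4:TR[4],5:TR[5]}.get(i)
        if t is not None: p=p+R@t
    ax=np.array(ax);og=np.array(og)
    return p,R,np.vstack([np.cross(ax,p-og).T,ax.T]),og
WR=.6;EPS=.003
def row(q,P,R,r):
    Pt=P+R@np.asarray(r[:3])/1000; Rt=R@rz(r[3])
    lo=np.minimum(np.maximum(LO,q-V),HI-1e-4);hi=np.maximum(np.minimum(HI,q+V),LO+1e-4); x=np.clip(q,lo,hi)
    for k in range(3):
        p,Rr,J,_=fkj(x)
        e=np.r_[Pt-p,WR*(Ro.from_matrix(Rt@Rr.T).as_rotvec())]
        A=np.vstack([J[:3],WR*J[3:],EPS*np.eye(7)]); b=np.r_[e,EPS*(q-x)]
        if np.abs(e).max()<2e-5: break
        d=np.linalg.solve(A.T@A,A.T@b)
        if (x+d<lo).any() or (x+d>hi).any():
            d=lsq_linear(A,b,bounds=(np.minimum(lo-x,-1e-9),np.maximum(hi-x,1e-9)),method="bvls").x
        x=np.clip(x+d,lo,hi)
    p,Rr,_,_=fkj(x); return x,p,Rr
def run(q,rows):
    P,R,_,_=fkj(q)
    for r in rows: q,P,R=row(q,P,R,r)
    return q,P,R
def push(q,d,n,step=45,spin=0):
    "n rows in fixed world direction d"
    P,R,_,_=fkj(q); rows=[]
    for i in range(n):
        r=[*np.round(R.T@np.asarray(d)*step),spin]; rows.append(r); q,P,R=row(q,P,R,r)
    return q,P,R,rows
E
cat > t3.py <<'E'
from fsim import *
from kin import D
import time
t=time.time();print([x.round(3) for x in run(np.array(D[0][0]),[[15,-4,-48,0]]*8+[[15,-4,-45,0]]*4)][:2]);print((time.time()-t)/12)
E
python3 t3.py
```

```text
4
[array([-1.511,  0.475,  0.276,  0.358, -0.171,  2.   , -0.106]), array([0.149, 0.667, 0.713])]
0.0020118355751037598
```

```bash
for k in 2 6 15; do sed "s/range(3):\n        p,Rr,J/&/; s/for k in range(3)/for k in range($k)/" fsim.py > f2.py; python3 -c "
from f2 import *
from kin import D
a=run(np.array(D[0][0]),[[15,-4,-48,0]]*8+[[15,-4,-45,0]]*4);print(a[0].round(3),a[1].round(3),a[2][:,2].round(3))"; done
python3 -c "
import sim; from sim import *
sim.WR=.6
a=run(np.array(D[0][0]),[[15,-4,-48,0]]*8+[[15,-4,-45,0]]*4);print(a[0].round(3),a[1].round(3),a[2][:,2].round(3))"
```

```text
[-1.637  0.49   0.698  0.41  -0.438  2.    -0.013] [0.146 0.667 0.705] [ 0.065  0.287 -0.956]
[-1.616  0.491  0.698  0.411 -0.46   2.    -0.023] [0.153 0.666 0.703] [ 0.051  0.289 -0.956]
[-1.511  0.476  0.276  0.356 -0.171  2.    -0.106] [0.149 0.668 0.713] [ 0.06   0.306 -0.95 ]
[-1.538  0.513  0.365  0.445 -0.216  2.    -0.062] [0.155 0.674 0.654] [ 0.047  0.193 -0.98 ]
```

```bash
python3 -c "
import sim,fsim; import numpy as np
from kin import D
sim.WR=.6
q=np.array(D[0][0]); p=q.copy()
print(sim.FK(q)[0],fsim.fkj(q)[0])
P,R=sim.FK(q);P2,R2=P,R
for i in range(12):
    r=[15,-4,-48 if i<8 else -45,0]
    q,P,R=sim.row(q,P,R,r); p,P2,R2=fsim.row(p,P2,R2,r); print(i,q.round(3),p.round(3),P.round(3),P2.round(3))
q0=np.array(D[0][0]); J=fsim.fkj(q0)[2]; Jn=np.array([(fsim.fkj(q0+np.eye(7)[i]*1e-5)[0]-fsim.fkj(q0)[0])/1e-5 for i in range(7)]).T; print(abs(J[:3]-Jn).max())
"
```

```text
[0.17685799 0.59892106 0.23066524] [0.17685799 0.59892106 0.23066524]
0 [-1.394  0.428  0.031  1.464 -0.014  1.251 -0.078] [-1.394  0.428  0.031  1.464 -0.014  1.251 -0.078] [0.177 0.615 0.279] [0.177 0.615 0.279]
1 [-1.402  0.432  0.038  1.342 -0.016  1.369 -0.08 ] [-1.402  0.432  0.037  1.342 -0.016  1.369 -0.08 ] [0.178 0.63  0.327] [0.178 0.63  0.327]
2 [-1.409  0.448  0.045  1.204 -0.02   1.491 -0.082] [-1.409  0.448  0.045  1.205 -0.02   1.491 -0.082] [0.178 0.646 0.375] [0.178 0.646 0.375]
3 [-1.415  0.477  0.054  1.047 -0.025  1.62  -0.084] [-1.415  0.477  0.054  1.047 -0.025  1.62  -0.084] [0.179 0.661 0.423] [0.179 0.661 0.422]
4 [-1.419  0.523  0.066  0.86  -0.033  1.761 -0.085] [-1.419  0.523  0.066  0.86  -0.033  1.761 -0.085] [0.179 0.677 0.47 ] [0.179 0.677 0.47 ]
5 [-1.491  0.59   0.276  0.649 -0.162  1.915 -0.031] [-1.491  0.59   0.276  0.649 -0.162  1.915 -0.031] [0.179 0.691 0.517] [0.179 0.691 0.517]
6 [-1.485  0.622  0.301  0.511 -0.193  2.    -0.039] [-1.418  0.61   0.066  0.482 -0.041  2.    -0.1  ] [0.177 0.696 0.549] [0.176 0.697 0.562]
7 [-1.495  0.599  0.313  0.497 -0.198  2.    -0.044] [-1.484  0.59   0.276  0.476 -0.176  2.    -0.058] [0.172 0.693 0.571] [0.171 0.694 0.584]
8 [-1.504  0.579  0.325  0.482 -0.203  2.    -0.048] [-1.547  0.57   0.487  0.459 -0.318  2.    -0.023] [0.168 0.69  0.592] [0.166 0.69  0.616]
9 [-1.515  0.558  0.338  0.469 -0.208  2.    -0.053] [-1.496  0.535  0.276  0.411 -0.176  2.    -0.083] [0.164 0.686 0.613] [0.161 0.685 0.65 ]
10 [-1.526  0.536  0.351  0.457 -0.212  2.    -0.058] [-1.557  0.511  0.487  0.398 -0.319  2.    -0.053] [0.159 0.68  0.633] [0.155 0.677 0.681]
11 [-1.538  0.513  0.365  0.445 -0.216  2.    -0.062] [-1.511  0.475  0.276  0.358 -0.171  2.    -0.106] [0.155 0.674 0.654] [0.149 0.667 0.713]
3.054191288723307e-06
```

```bash
cat > t4.py <<'E'
import fsim; from fsim import *; from kin import D
from t2 import A,B
E
sed -i 's/^for WR in (.5,.6,.7):/if __name__=="__main__":\n for WR in (.5,.6,.7):/' t2.py; python3 - <<'E'
import re
s=open('t2.py').read().split('if __name__')[0]; open('t2d.py','w').write(s)
E
cat > t4.py <<'E'
import fsim; from fsim import *; from t2d import *
from fsim import run
for wr in (.6,.8,1,1.3):
  for eps in (.003,.03,.1):
    fsim.WR=wr;fsim.EPS=eps
    a=run(q0,[[15,-4,-48,0]]*8); b=run(a[0],[[15,-4,-45,0]]*4); c=run(np.array(D[4][0]),[[-25,0,0,0]]*5);e=run(q5,A);f=run(q6,B)
    print(wr,eps,a[1].round(3),a[0].round(2),"b",b[1].round(3),b[0].round(2),"\n   c",c[2][:,2].round(3),"A",e[0].round(2),"B",f[0].round(2),f[2][:,2].round(3))
E
python3 t4.py
```

```text
0.6 0.003 [0.171 0.694 0.584] [-1.48  0.59  0.28  0.48 -0.18  2.   -0.06] b [0.149 0.667 0.713] [-1.51  0.47  0.28  0.36 -0.17  2.   -0.11] 
   c [ 0.048  0.168 -0.985] A [-0.86 -0.44  1.29  1.47  0.24  1.83  0.8 ] B [-1.38 -0.44  1.32  1.68  0.29  1.47  0.17] [ 0.094  0.146 -0.985]
0.6 0.03 [0.172 0.691 0.572] [-1.47  0.59  0.23  0.5  -0.15  2.   -0.06] b [0.155 0.673 0.655] [-1.53  0.51  0.34  0.45 -0.2   2.   -0.07] 
   c [ 0.048  0.168 -0.985] A [-0.82 -0.44  1.26  1.49  0.24  1.82  0.79] B [-1.38 -0.44  1.32  1.68  0.28  1.48  0.18] [ 0.094  0.148 -0.985]
0.6 0.1 [0.168 0.671 0.569] [-1.44  0.52  0.08  0.63 -0.04  1.93 -0.1 ] b [0.153 0.659 0.658] [-1.47  0.48  0.13  0.47 -0.06  2.   -0.11] 
   c [ 0.043  0.164 -0.985] A [-0.63 -0.44  1.04  1.59  0.22  1.78  0.71] B [-1.29 -0.39  1.32  1.68  0.22  1.47  0.28] [ 0.097  0.158 -0.983]
0.8 0.003 [0.17  0.689 0.577] [-1.49  0.59  0.28  0.5  -0.17  2.   -0.06] b [0.147 0.66  0.69 ] [-1.52  0.47  0.28  0.42 -0.17  2.   -0.1 ] 
   c [ 0.046  0.176 -0.983] A [-0.86 -0.44  1.29  1.47  0.24  1.83  0.8 ] B [-1.38 -0.44  1.32  1.68  0.27  1.
[... 1589 characters left out ...]
0.045  0.184 -0.982] A [-0.86 -0.44  1.29  1.47  0.24  1.83  0.8 ] B [-1.38 -0.44  1.32  1.67  0.26  1.51  0.17] [ 0.057  0.173 -0.983]
1.3 0.03 [0.17  0.683 0.558] [-1.5   0.59  0.31  0.54 -0.19  2.   -0.04] b [0.151 0.656 0.597] [-1.54  0.51  0.31  0.58 -0.17  2.   -0.06] 
   c [ 0.045  0.183 -0.982] A [-0.83 -0.44  1.26  1.48  0.24  1.82  0.79] B [-1.38 -0.44  1.32  1.67  0.26  1.51  0.18] [ 0.057  0.173 -0.983]
1.3 0.1 [0.167 0.671 0.561] [-1.43  0.56  0.08  0.57 -0.05  2.   -0.1 ] b [0.15  0.649 0.599] [-1.48  0.5   0.15  0.59 -0.08  2.   -0.1 ] 
   c [ 0.044  0.183 -0.982] A [-0.69 -0.44  1.1   1.58  0.21  1.78  0.74] B [-1.34 -0.44  1.32  1.67  0.25  1.52  0.22] [ 0.058  0.177 -0.983]
```

```bash
cat > b1.py <<'E'
from beam import *
q=np.array([-1.385,-0.439,1.316,1.681,0.287,1.472,0.164])
pen=lambda q:.15*max(0,abs(q[2])-.7)+.1*max(0,abs(q[6])-2.)
b=beam(q,[0,0,-1],11,150,3,.3,pen)
E
time timeout 570 python3 b1.py
```

```text
0 0.187 [ 0.36 -0.07  0.41] [ 0.091  0.145 -0.985] [-1.04 -0.44  0.81  1.88  0.2   1.44 -0.03] [([-0.7, 0.7, 0.0], 3)]
1 0.153 [ 0.27 -0.08  0.5 ] [ 0.06   0.14  -0.988] [-0.66 -0.44  0.52  1.76  0.08  1.69  0.09] [([-0.6, 0.6, 0.6], 3), ([-1.0, 0.0, 0.0], 3)]
2 0.152 [ 0.29 -0.02  0.41] [ 0.067  0.136 -0.988] [-0.79 -0.44  0.49  1.96  0.09  1.46 -0.08] [([0.0, 1.0, 0.0], 3), ([-0.7, 0.7, 0.0], 3), ([-0.7, -0.7, 0.0], 3)]
3 0.152 [0.37 0.06 0.33] [ 0.067  0.136 -0.988] [-0.86 -0.21  0.57  2.03 -0.    1.18 -0.04] [([0.0, 1.0, 0.0], 3), ([-0.7, 0.7, 0.0], 3), ([-0.7, -0.7, 0.0], 3), ([0.6, 0.6, -0.6], 3)]
4 0.133 [ 0.22 -0.18  0.53] [ 0.098  0.09  -0.991] [-0.29 -0.44  0.51  1.68  0.1   1.77  0.46] [([-1.0, 0.0, 0.0], 3), ([0.0, -1.0, 0.0], 3), ([0.0, -1.0, 0.0], 3), ([0.0, 0.7, 0.7], 3), ([-0.7, 0.7, 0.0], 3)]
5 0.123 [ 0.08 -0.37  0.63] [ 0.095  0.073 -0.993] [ 0.54 -0.07  0.72  1.23 -0.07  2.    1.47] [([-1.0, 0.0, 0.0], 3), ([-1.0, 0.0, 0.0], 3), ([-0.7, -0.7, 0.0], 3), ([0.0, 0.0, 1.0], 3), ([-0.7, 0.0, 0.7], 3), ([0.0, -0.7, 0.7], 3)]
6 0.092 [-0.08 -0.36  0.63] [ 0.091  0.007 -0
[... 824 characters left out ...]
64] [ 0.066 -0.004 -0.998] [ 1.56  0.06  0.22  1.09 -0.09  2.    1.99] [([-1.0, 0.0, 0.0], 3), ([-0.7, 0.0, 0.7], 3), ([-0.7, -0.7, 0.0], 3), ([-0.7, -0.7, 0.0], 3), ([-0.6, 0.6, 0.6], 3), ([-0.7, 0.0, 0.7], 3), ([-0.7, 0.7, 0.0], 3), ([0.0, 0.0, 1.0], 3), ([0.6, -0.6, -0.6], 3), ([0.0, -0.7, 0.7], 3)]
10 0.066 [-0.08 -0.63  0.47] [ 0.055 -0.037 -0.998] [ 1.41  0.36  0.37  1.13 -0.19  1.64  1.99] [([-1.0, 0.0, 0.0], 3), ([-0.7, 0.0, 0.7], 3), ([-0.7, -0.7, 0.0], 3), ([-0.7, -0.7, 0.0], 3), ([-0.6, 0.6, 0.6], 3), ([-0.7, 0.0, 0.7], 3), ([-0.6, -0.6, 0.6], 3), ([0.0, -0.7, 0.7], 3), ([0.0, -0.7, -0.7], 3), ([0.0, -1.0, 0.0], 3), ([0.6, 0.6, -0.6], 3)]
real	0m23.812s
user	1m30.130s
sys	0m0.261s
```

```bash
cat > b2.py <<'E'
import beam as bm; from beam import *
def ex2(a):
    q,zt,n,zmin,h=a; out=[]
    sp=.09 if len(h)<4 else 0
    for i,d in enumerate(DIR):
        qq,P,R,rows=push(q,d,n,spin=sp)
        if not ok(qq,P,R,zmin): continue
        out.append((np.linalg.norm(R[:,2]-zt),qq,h+[(i,n)],P,R[:,2]))
    return out
bm.ex=ex2
q=np.array([-1.385,-0.439,1.316,1.681,0.287,1.472,0.164])
pen=lambda q:.15*max(0,abs(q[2])-.7)+.1*max(0,abs(q[6])-2.)
b=beam(q,[0,0,-1],11,150,3,.3,pen)
E
time timeout 570 python3 b2.py | cut -c1-170,171-900 | tail -6
```

```text
5 0.122 [ 0.02 -0.34  0.64] [ 0.118  0.029 -0.993] [ 0.79 -0.16  0.54  1.28 -0.04  2.    0.47] [([-1.0, 0.0, 0.0], 3), ([-1.0, 0.0, 0.0], 3), ([0.0, 0.0, 1.0], 3), ([-0.6, -0.6, 0.6], 3), ([-0.6, -0.6, 0.6], 3), ([-0.7, 0.0, 0.7], 3)]
6 0.109 [ 0.03 -0.53  0.62] [ 0.107  0.018 -0.994] [ 1.07  0.28  0.67  0.94 -0.3   2.    0.76] [([-1.0, 0.0, 0.0], 3), ([-1.0, 0.0, 0.0], 3), ([0.0, 0.0, 1.0], 3), ([-0.6, -0.6, 0.6], 3), ([-0.6, -0.6, 0.6], 3), ([-0.6, -0.6, 0.6], 3), ([0.0, -1.0, 0.0], 3)]
7 0.096 [-0.15 -0.58  0.59] [ 0.096 -0.01  -0.995] [ 1.54  0.4   0.53  0.8  -0.32  2.    1.06] [([-1.0, 0.0, 0.0], 3), ([-1.0, 0.0, 0.0], 3), ([0.0, 0.0, 1.0], 3), ([-0.6, -0.6, 0.6], 3), ([-0.6, -0.6, 0.6], 3), ([-0.6, -0.6, 0.6], 3), ([-0.7, -0.7, 0.0], 3), ([-0.7, -0.7, 0.0], 3)]
8 0.092 [-0.19 -0.39  0.65] [ 0.077 -0.049 -0.996] [ 1.66  0.06  0.34  1.07 -0.12  2.    1.11] [([-1.0, 0.0, 0.0], 3), ([-1.0, 0.0, 0.0], 3), ([0.0, 0.0, 1.0], 3), ([-0.6, -0.6, 0.6], 3), ([-0.6, -0.6, 0.6], 3), ([-0.6, -0.6, 0.6], 3), ([-0.7, -0.7, 0.0], 3), ([-1.0, 0.0, 0.0], 3), ([0.0, 0.7, 0.7], 3)]
9 0.092 [-0.19 -0.39  0.51] [ 0.078 -0.048 -0.996] [ 1.66 -0.02  0.31  1.47 -0.09  1.67  1.11] [([-1.0, 0.0, 0.0], 3), ([-1.0, 0.0, 0.0], 3), ([0.0, 0.0, 1.0], 3), ([-0.6, -0.6, 0.6], 3), ([-0.6, -0.6, 0.6], 3), ([-0.6, -0.6, 0.6], 3), ([-0.7, -0.7, 0.0], 3), ([-1.0, 0.0, 0.0], 3), ([0.0, 0.7, 0.7], 3), ([0.0, 0.0, -1.0], 3)]
10 0.09 [-0.19 -0.52  0.62] [ 0.087 -0.025 -0.996] [ 1.65  0.3   0.4   0.87 -0.23  2.    1.1 ] [([-1.0, 0.0, 0.0], 3), ([-1.0, 0.0, 0.0], 3), ([0.0, 0.0, 1.0], 3), ([-0.6, -0.6, 0.6], 3), ([-0.6, -0.6, 0.6], 3), ([-0.6, -0.6, 0.6], 3), ([-0.7, -0.7, 0.0], 3), ([-1.0, 0.0, 0.0], 3), ([0.0, 0.7, -0.7], 3), ([0.0, 0.0, 1.0], 3), ([0.0, -1.0, 0.0], 3)]
real	0m25.247s
user	1m34.537s
sys	0m0.237s
```

```bash
python3 - <<'E'
from h import *
o=pickle.load(open("a.pkl","rb"))
Q=pts(o["scene"]); 
for u,v in ((250,120),(300,75),(200,100),(145,80),(100,100),(230,60),(400,100),(150,112),(60,150)): print(u,v,Q[v,u].round(2), o["scene"]["z_map"][v,u].round(2))
E
sed -i 's/P\[0\]<-.25/P[0]<-.42/' beam.py; timeout 570 python3 b2.py | tail -6
```

```text
250 120 [-0.21 -0.3  -0.  ] 1.8
300 75 [-0.68 -0.12 -0.05] 2.14
200 100 [-1.65 -0.96 -0.75] 3.33
145 80 [-0.5  -0.81  0.03] 1.98
100 100 [-1.63 -1.72 -0.73] 3.32
230 60 [-1.86 -0.72 -0.54] 3.3
400 100 [-0.44  0.35 -0.05] 1.98
150 112 [-0.52 -0.85 -0.15] 2.13
60 150 [-0.12 -1.1  -0.09] 1.82
5 0.122 [ 0.02 -0.34  0.64] [ 0.118  0.029 -0.993] [ 0.79 -0.16  0.54  1.28 -0.04  2.    0.47] [([-1.0, 0.0, 0.0], 3), ([-1.0, 0.0, 0.0], 3), ([0.0, 0.0, 1.0], 3), ([-0.6, -0.6, 0.6], 3), ([-0.6, -0.6, 0.6], 3), ([-0.7, 0.0, 0.7], 3)]
6 0.109 [ 0.03 -0.53  0.62] [ 0.107  0.018 -0.994] [ 1.07  0.28  0.67  0.94 -0.3   2.    0.76] [([-1.0, 0.0, 0.0], 3), ([-1.0, 0.0, 0.0], 3), ([0.0, 0.0, 1.0], 3), ([-0.6, -0.6, 0.6], 3), ([-0.6, -0.6, 0.6], 3), ([-0.6, -0.6, 0.6], 3), ([0.0, -1.0, 0.0], 3)]
7 0.096 [-0.15 -0.58  0.59] [ 0.096 -0.01  -0.995] [ 1.54  0.4   0.53  0.8  -0.32  2.    1.06] [([-1.0, 0.0, 0.0], 3), ([-1.0, 0.0, 0.0], 3), ([0.0, 0.0, 1.0], 3), ([-0.6, -0.6, 0.6], 3), ([-0.6, -0.6, 0.6], 3), ([-0.6, -0.6, 0.6], 3), ([-0.7, -0.7, 0.0], 3), ([-0.7, -0.7, 0.0], 3)]
8 0.085 [-0.26 -0.4   0.64] [ 0
[... 254 characters left out ...]
-0.6, 0.6, 0.6], 3)]
9 0.077 [-0.39 -0.4   0.62] [ 0.052 -0.057 -0.997] [ 2.21  0.3   0.15  0.84 -0.13  2.    1.46] [([-1.0, 0.0, 0.0], 3), ([-1.0, 0.0, 0.0], 3), ([0.0, 0.0, 1.0], 3), ([-0.6, -0.6, 0.6], 3), ([-0.6, -0.6, 0.6], 3), ([-0.6, -0.6, 0.6], 3), ([-0.7, -0.7, 0.0], 3), ([-1.0, 0.0, 0.0], 3), ([-1.0, 0.0, 0.0], 3), ([-0.6, 0.6, 0.6], 3)]
10 0.075 [-0.35 -0.04  0.63] [ 0.036 -0.066 -0.997] [ 2.17 -0.15  0.62  1.27  0.01  2.    1.94] [([-1.0, 0.0, 0.0], 3), ([-1.0, 0.0, 0.0], 3), ([0.0, 0.0, 1.0], 3), ([-0.6, -0.6, 0.6], 3), ([-0.6, -0.6, 0.6], 3), ([-0.7, 0.0, 0.7], 3), ([-0.7, 0.0, -0.7], 3), ([-0.7, 0.7, 0.0], 3), ([-0.6, 0.6, 0.6], 3), ([0.0, 0.7, 0.7], 3), ([-0.6, 0.6, 0.6], 3)]
```

```bash
cat > planner.py <<'E'
from fsim import *
def follow(q,wps,spin=0,step=45,nspin=None,jaw=-1,verbose=True,dec=0):
    """waypoints, world; rounded rows; simulated; tracks drift by re-aiming"""
    P,R,_,_=fkj(q); rows=[]
    legs=[];c=P
    for w in wps:
        w=np.array(w,float); n=max(1,int(np.ceil(np.linalg.norm(w-c)*1000/step-1e-6))); legs+=[c+(w-c)*(i+1)/n for i in range(n)]; c=w
    ns=nspin or len(legs)
    for i,t in enumerate(legs):
        d=R.T@(t-P)*1000; m=np.linalg.norm(d); d=d*min(1,48/m) if m>0 else d
        r=[*np.round(d,dec),round(spin/ns,3) if i<ns else 0]; rows.append(r+[jaw]); q,P,R=row(q,P,R,r)
        if verbose>1: print(i,P.round(3),R[:,2].round(3),q.round(2))
    return q,P,R,rows
def show(rows):
    for i in range(0,len(rows),12): print("["+", ".join(", ".join(f"{v:g}" for v in r) for r in rows[i:i+12])+"]")
E
cat > p1.py <<'E'
from planner import *
q=np.array([-1.385,-0.439,1.316,1.681,0.287,1.472,0.164])
for wps in ([(.49,-.27,.32)],[(.35,-.1,.42),(.49,-.27,.32)],[(.55,0.0,.36),(.6,-.2,.3),(.49,-.27,.3)],[(.6,-.1,.36),(.49,-.27,.3)],[(.35,.05,.42),(.55,.05,.3),(.49,-.27,.3)]):
    a,P,R,rows=follow(q,wps,1.1); print(len(rows),P.round(3),R[:,0].round(3),R[:,2].round(3),a.round(2))
E
python3 p1.py
```

```text
4 [ 0.431 -0.235  0.354] [ 0.674 -0.736  0.054] [ 0.196  0.108 -0.975] [-1.16 -0.43  1.32  1.84  0.29  1.24 -0.72]
9 [ 0.432 -0.224  0.349] [ 0.653 -0.757  0.035] [ 0.16   0.092 -0.983] [-1.21 -0.44  1.32  1.84  0.33  1.27 -0.82]
13 [ 0.48  -0.225  0.322] [ 0.609 -0.775  0.17 ] [ 0.325  0.048 -0.944] [-1.2  -0.44  1.32  1.95  0.39  1.   -0.87]
9 [ 0.471 -0.226  0.326] [ 0.624 -0.767  0.149] [ 0.286  0.047 -0.957] [-1.21 -0.44  1.32  1.93  0.39  1.06 -0.87]
20 [ 0.49 -0.27  0.3 ] [ 0.661 -0.749 -0.046] [ 0.093  0.142 -0.985] [-0.22  0.39  1.04  1.7  -0.52  1.31  0.1 ]
```

```bash
cat > p2.py <<'E'
from planner import *
q0=np.array([-1.385,-0.439,1.316,1.681,0.287,1.472,0.164])
n=np.array([-.0018,-.4996,.8662]);n/=np.linalg.norm(n);up=np.array([0,0,1])-n*n[2];up/=np.linalg.norm(up);yy=np.cross(n,up)
a=.234;sx=np.cos(a)*up+np.sin(a)*yy;sy=np.cross(n,sx);SOCK=np.array([.6245,.1263,.1219])
def rel(R):
    y=R[:,0]; x=np.cross(y,[0,0,1]);x/=np.linalg.norm(x); z=np.cross(x,y); B=np.c_[x,y,z]; return B.T@R
def targets(Br):
    S=np.c_[sx,sy,n]; return [S@Br, S@np.diag([-1,-1,1])@Br]
if __name__=="__main__":
  for wps in ([(.35,.05,.42),(.55,.05,.3),(.49,-.27,.3)],[(.3,.15,.42),(.5,.15,.32),(.49,-.27,.3)],[(.2,.28,.42),(.45,.3,.32),(.49,-.27,.3)],[(.1,.38,.42),(.25,.5,.32),(.49,-.27,.3)]):
    q,P,R,rows=follow(q0,wps,1.1); print(len(rows),P.round(3),R[:,0].round(3),R[:,2].round(3),q.round(2))
    for T in targets(rel(R)): print("   target toolx",T[:,0].round(3),"z",T[:,2].round(3))
E
python3 p2.py
```

```text
20 [ 0.49 -0.27  0.3 ] [ 0.661 -0.749 -0.046] [ 0.093  0.142 -0.985] [-0.22  0.39  1.04  1.7  -0.52  1.31  0.1 ]
   target toolx [-0.973 -0.197 -0.116] z [ 0.039  0.355 -0.934]
   target toolx [0.973 0.197 0.116] z [-0.036  0.631 -0.775]
23 [ 0.49 -0.27  0.3 ] [ 0.658 -0.752 -0.047] [ 0.092  0.142 -0.986] [-0.15  0.36  0.93  1.7  -0.47  1.29  0.04]
   target toolx [-0.973 -0.197 -0.116] z [ 0.039  0.355 -0.934]
   target toolx [0.973 0.197 0.116] z [-0.036  0.63  -0.775]
31 [ 0.49 -0.27  0.3 ] [ 0.672 -0.739 -0.045] [ 0.091  0.143 -0.986] [-0.04  0.32  0.75  1.68 -0.4   1.26 -0.02]
   target toolx [-0.973 -0.197 -0.116] z [ 0.039  0.355 -0.934]
   target toolx [0.973 0.197 0.116] z [-0.036  0.631 -0.775]
38 [ 0.49 -0.27  0.3 ] [ 0.66  -0.75  -0.047] [ 0.091  0.142 -0.986] [-0.02  0.32  0.72  1.68 -0.39  1.26 -0.05]
   target toolx [-0.973 -0.197 -0.116] z [ 0.039  0.356 -0.933]
   target toolx [0.973 0.197 0.116] z [-0.035  0.63  -0.776]
```

```bash
cat > p3.py <<'E'
from p2 import *
from scipy.optimize import least_squares
def ik(P,R,q0s):
    best=None
    for q in q0s:
        def f(x):
            p,r,_,_=fkj(x); return np.r_[p-P,.5*Ro.from_matrix(R@r.T).as_rotvec(),.0003*(x-(LO+HI)/2)]
        s=least_squares(f,np.clip(q,LO+.01,HI-.01),bounds=(LO,HI))
        p,r,_,_=fkj(s.x); e=np.linalg.norm(p-P)+np.linalg.norm(r-R)
        if best is None or e<best[0]-1e-3: best=(e,s.x)
    return best
if __name__=="__main__":
    rng=np.random.default_rng(1); seeds=[LO+(HI-LO)*rng.random(7) for _ in range(40)]
    q,P,R,rows=follow(q0,[(.3,.15,.42),(.5,.15,.32),(.49,-.27,.3)],1.1)
    Br=rel(R); Bv=rel(np.c_[[.656,-.755,0],[-.755,-.656,0],[0,0,-1]])
    for nm,B in (("lean",Br),("vert",Bv)):
      for T in targets(B):
        for h in (0,.08,.15):
            gp=SOCK+n*(.041+h); P=gp+T[:,2]*.019
            e,x=ik(P,T,seeds); print(nm,T[:,2].round(2),h,"err",round(e,4),x.round(2), "margin",np.minimum(x-LO,HI-x).min().round(2))
E
python3 p3.py
```

```text
lean [ 0.04  0.36 -0.93] 0 err 0.0 [ 0.67  0.9  -1.27  1.67  0.63  1.    2.69] margin 0.0
lean [ 0.04  0.36 -0.93] 0.08 err 0.0 [-0.07  0.45  0.11  1.67 -0.48  1.04 -2.64] margin 0.1
lean [ 0.04  0.36 -0.93] 0.15 err 0.0 [-0.03  0.41  0.13  1.58 -0.45  1.18 -2.65] margin 0.09
lean [-0.04  0.63 -0.78] 0 err 0.0 [ 0.76  0.99 -1.2   1.62  0.26  0.94 -0.07] margin 0.07
lean [-0.04  0.63 -0.78] 0.08 err 0.0 [ 0.81  0.89 -1.19  1.55  0.14  1.08  0.02] margin 0.08
lean [-0.04  0.63 -0.78] 0.15 err 0.0 [ 0.83  0.8  -1.15  1.46  0.03  1.21  0.09] margin 0.12
vert [ 0.    0.5  -0.87] 0 err 0.0004 [ 0.03  0.58 -0.02  1.72 -0.64  0.97 -2.49] margin 0.25
vert [ 0.    0.5  -0.87] 0.08 err 0.0004 [ 0.06  0.51  0.04  1.64 -0.6   1.13 -2.52] margin 0.22
vert [ 0.    0.5  -0.87] 0.15 err 0.0004 [ 0.09  0.46  0.07  1.55 -0.58  1.27 -2.54] margin 0.2
vert [ 0.    0.5  -0.87] 0 err 0.0004 [ 0.67  0.85 -1.1   1.66  0.28  0.9  -0.13] margin 0.17
vert [ 0.    0.5  -0.87] 0.08 err 0.0004 [ 0.72  0.75 -1.08  1.58  0.15  1.04 -0.02] margin 0.19
vert [ 0.    0.5  -0.87] 0.15 err 0.0004 [ 0.74  0.67 -1.01  1.49  0.03  1.18  0.09] margin 0.26
```

```bash
cat > p4.py <<'E'
from p2 import *
q,P,R,r1=follow(q0,[(.3,.15,.42),(.5,.15,.32),(.485,-.272,.28)],1.1)
print("hover",len(r1),P.round(3),R[:,2].round(3),q.round(2)); Br=rel(R); T=targets(Br)[0]
q,P,R,r=follow(q,[(.503,-.2595,.118)+R[:,2]*.019],0); print("pick",len(r),P.round(4),R[:,2].round(3),q.round(2))
q,P,R,r=follow(q,[P+[0,0,.2]],0); print("lift",len(r),P.round(4),q.round(2))
for mid in ([(.5,.1,.35),(.2,.55,.45),(-.05,.62,.53)],[(.5,.1,.35),(.2,.52,.45),(-.08,.6,.55)],):
    q2,P2,R2,r=follow(q,mid,0); print("mid",len(r),P2.round(3),R2[:,2].round(3),q2.round(2))
    for i in range(10):
        q2,P2,R2,rr=push(q2,np.array([-.1,.3,.95]),2); print(i,P2.round(3),R2[:,2].round(3),q2.round(2),"tgt",T[:,2].round(3))
E
python3 p4.py
```

```text
hover 23 [ 0.485 -0.271  0.28 ] [ 0.092  0.142 -0.986] [-0.14  0.37  0.92  1.73 -0.49  1.25  0.07]
pick 5 [ 0.5054 -0.2569  0.1   ] [ 0.091  0.142 -0.986] [-0.03  0.58  0.76  1.92 -0.72  0.93  0.27]
lift 5 [ 0.5052 -0.2565  0.3001] [-0.17  0.37  0.92  1.68 -0.48  1.29  0.01]
mid 29 [-0.05  0.62  0.53] [ 0.088  0.147 -0.985] [-1.83  0.27  0.04  1.11  0.11  1.63 -2.64]
0 [-0.059  0.645  0.615] [ 0.088  0.149 -0.985] [-1.84  0.39  0.06  0.74  0.1   1.89 -2.6 ] tgt [ 0.039  0.356 -0.934]
1 [-0.064  0.655  0.664] [ 0.084  0.191 -0.978] [-1.97  0.45  0.42  0.53 -0.1   2.   -2.5 ] tgt [ 0.039  0.356 -0.934]
2 [-0.069  0.655  0.703] [ 0.078  0.272 -0.959] [-1.99  0.44  0.47  0.46 -0.12  2.   -2.5 ] tgt [ 0.039  0.356 -0.934]
3 [-0.072  0.656  0.735] [ 0.072  0.34  -0.938] [-2.02  0.44  0.58  0.4  -0.19  2.   -2.49] tgt [ 0.039  0.356 -0.934]
4 [-0.074  0.657  0.764] [ 0.067  0.401 -0.914] [-2.02  0.44  0.63  0.34 -0.24  2.   -2.48] tgt [ 0.039  0.356 -0.934]
5 [-0.076  0.658  0.791] [ 0.062  0.459 -0.886] [-2.01  0.44  0.66  0.27 -0.28  2.   -2.49] tgt [ 0.039  0.356 -0.934]
6 [-0.079  0.658
[... 1043 characters left out ...]
643  0.771] [ 0.055  0.409 -0.911] [-2.09  0.42  0.65  0.36 -0.23  2.   -2.52] tgt [ 0.039  0.356 -0.934]
5 [-0.1    0.645  0.798] [ 0.048  0.468 -0.883] [-2.07  0.42  0.68  0.29 -0.27  2.   -2.52] tgt [ 0.039  0.356 -0.934]
6 [-0.101  0.646  0.825] [ 0.041  0.523 -0.851] [-2.05  0.43  0.71  0.21 -0.32  2.   -2.52] tgt [ 0.039  0.356 -0.934]
7 [-0.102  0.647  0.85 ] [ 0.033  0.576 -0.817] [-2.03  0.43  0.76  0.14 -0.39  2.   -2.53] tgt [ 0.039  0.356 -0.934]
8 [-0.103  0.645  0.873] [ 0.027  0.623 -0.782] [-2.    0.44  0.79  0.08 -0.45  1.99 -2.54] tgt [ 0.039  0.356 -0.934]
9 [-0.104  0.644  0.896] [ 0.02   0.669 -0.743] [-2.02  0.42  0.84  0.08 -0.47  1.95 -2.53] tgt [ 0.039  0.356 -0.934]
```

```bash
cat > p5.py <<'E'
from p2 import *
q,P,R,r1=follow(q0,[(.3,.15,.42),(.5,.15,.32),(.485,-.272,.28)],1.1); Br=rel(R)
q,P,R,r=follow(q,[(.503,-.2595,.118)+R[:,2]*.019],0)
q,P,R,r=follow(q,[P+[0,0,.2]],0); qL=q
def err(R,T): return np.degrees(Ro.from_matrix(R@T.T).as_rotvec())
for nm,ti,sp,mid,tgt in (("A",0,0,[(.5,.1,.35),(.2,.55,.45),(-.05,.62,.6)],.355),("B",1,-1.05,[(.5,.1,.35),(.2,.55,.45),(-.08,.62,.6)],.63)):
    T=targets(Br)[ti]; N=0
    q2,P2,R2,r=follow(qL,mid,sp); N+=len(r)
    while R2[1,2]<tgt: q2,P2,R2,rr=push(q2,np.array([-.15,.3,.95]),1); N+=1
    print(nm,N,P2.round(3),R2[:,2].round(3),q2.round(2),"err",err(R2,T).round(1))
    hov=SOCK+n*(.041+.13)+T[:,2]*.019
    q2,P2,R2,r=follow(q2,[(.1,.55,.6),(.35,.35,.5),hov],0); N+=len(r)
    print("  hov",N,P2.round(3),R2[:,2].round(3),q2.round(2),"err",err(R2,T).round(1))
    # spin align
    a=np.arctan2(T[:,0]@R2[:,1],T[:,0]@R2[:,0]); k=int(np.ceil(abs(a)/.14)); 
    for i in range(k): q2,P2,R2=row(q2,P2,R2,[0,0,0,a/k])
    N+=k; print("  spun",round(a,2),N,P2.round(3),R2[:,2].round(3),q2.round(2),"err",err(R2,T).round(1))
    q2,P2,R2,r=follow(q2,[SOCK+n*.041+T[:,2]*.019],0,20); N+=len(r)
    print("  home",N,P2.round(3),R2[:,2].round(3),q2.round(2),"err",err(R2,T).round(1))
E
python3 p5.py
```

```text
A 37 [-0.083  0.646  0.756] [ 0.069  0.376 -0.924] [-2.07  0.42  0.64  0.39 -0.21  2.   -2.49] err [ -5.7 -44.7 110.7]
  hov 62 [0.51  0.091 0.322] [ 0.22   0.333 -0.917] [-1.71 -0.44  1.32  1.98  0.23  0.94 -1.32] err [-16.1 -47.2 108.7]
  spun 2.08 77 [0.506 0.088 0.324] [ 0.223  0.336 -0.915] [-1.28 -0.02  1.28  1.99 -0.41  0.96 -2.74] err [ -0.7 -10.1  -3.3]
  home 89 [0.626 0.112 0.14 ] [ 0.225  0.333 -0.916] [-0.7   0.58  0.9   1.97 -1.11  0.91 -2.1 ] err [ -0.9 -10.2  -3.4]
B 48 [-0.132  0.644  0.883] [ 0.014  0.65  -0.76 ] [-2.07  0.43  0.84  0.08 -0.45  1.97 -1.52] err [ 1.4 -2.3 -1.7]
  hov 76 [0.489 0.118 0.343] [ 0.2    0.537 -0.819] [-1.59 -0.44  1.32  2.02 -0.1   0.88 -0.01] err [ -5.8 -10.7  -8.4]
  spun -0.02 77 [0.489 0.118 0.343] [ 0.2    0.537 -0.819] [-1.59 -0.44  1.32  2.02 -0.1   0.88  0.01] err [ -5.9 -11.2  -7.7]
  home 90 [0.517 0.121 0.246] [ 0.445  0.36  -0.82 ] [-1.71 -0.44  1.32  2.3   0.53  0.41 -0.63] err [-14.5 -23.  -17.2]
```

```bash
cat > p6.py <<'E'
from p2 import *
q,P,R,r1=follow(q0,[(.3,.15,.42),(.5,.15,.32),(.485,-.272,.28)],1.1); Br=rel(R)
q,P,R,r=follow(q,[(.503,-.2595,.118)+R[:,2]*.019],0)
q,P,R,r=follow(q,[P+[0,0,.2]],0); qL=q
def err(R,T): return np.degrees(Ro.from_matrix(R@T.T).as_rotvec())
for nm,ti,sp,mid,tgt,pd in (("A",0,0,[(.6,.1,.35),(.3,.55,.42),(-.05,.64,.6)],.355,[-.3,.3,.9]),("B",1,-1.05,[(.6,.1,.35),(.3,.55,.42),(-.1,.62,.6)],.63,[-.3,.3,.9])):
    T=targets(Br)[ti]
    q2,P2,R2,r=follow(qL,mid,sp); N0=len(r)
    while R2[1,2]<tgt: q2,P2,R2,rr=push(q2,np.array(pd),1); N0+=1
    print(nm,N0,P2.round(3),R2[:,2].round(3),q2.round(2),"err",err(R2,T).round(1)); qt=q2
    hov=SOCK+n*(.041+.13)+T[:,2]*.019
    for wps in ([(.0,.65,.45),(.45,.5,.4),hov],[(.0,.7,.35),(.5,.5,.33),(.75,.2,.35),hov],[(.0,.65,.6),(.5,.5,.6),(.68,.15,.5),hov]):
        q2,P2,R2,r=follow(qt,wps,0); N=N0+len(r)
        print("  hov",N,P2.round(3),R2[:,2].round(3),q2.round(2),"err",err(R2,T).round(1))
        a=np.arctan2(T[:,0]@R2[:,1],T[:,0]@R2[:,0]); k=int(np.ceil(abs(a)/.14)); 
        for i in range(k): q2,P2,R2=row(q2,P2,R2,[0,0,0,a/k])
        N+=k; print("     spun",round(a,2),N,P2.round(3),R2[:,2].round(3),q2.round(2),"err",err(R2,T).round(1))
        q2,P2,R2,r=follow(q2,[SOCK+n*.041+T[:,2]*.019],0,20); N+=len(r)
        print("     home",N,P2.round(3),R2[:,2].round(3),q2.round(2),"err",err(R2,T).round(1))
E
python3 p6.py
```

```text
A 39 [-0.131  0.659  0.739] [ 0.062  0.367 -0.928] [-2.11  0.46  0.63  0.36 -0.22  2.   -2.56] err [ -5.6 -43.9 111. ]
  hov 70 [0.625 0.047 0.253] [ 0.068  0.351 -0.934] [-0.45  0.47  0.74  1.67 -0.72  1.23 -0.32] err [ -6.5 -43.1 111.1]
     spun 2.08 85 [0.625 0.046 0.252] [ 0.069  0.353 -0.933] [-0.67  0.65  1.2   1.69 -0.96  1.43 -2.18] err [-0.1 -1.6 -0.5]
     home 92 [0.625 0.113 0.14 ] [ 0.068  0.353 -0.933] [-0.73  0.76  1.1   1.82 -1.12  1.26 -2.12] err [-0.1 -1.6 -0.5]
  hov 75 [0.625 0.047 0.252] [ 0.068  0.353 -0.933] [-0.34  0.44  0.56  1.66 -0.65  1.18 -0.39] err [ -6.4 -43.2 111. ]
     spun 2.08 90 [0.625 0.046 0.251] [ 0.069  0.355 -0.932] [-0.6   0.57  1.03  1.68 -0.87  1.34 -2.27] err [-0.  -1.6 -0.5]
     home 97 [0.625 0.113 0.14 ] [ 0.068  0.355 -0.932] [-0.66  0.67  0.93  1.82 -1.02  1.15 -2.19] err [-0.  -1.6 -0.5]
  hov 73 [0.625 0.048 0.253] [ 0.065  0.361 -0.93 ] [-0.46  0.48  0.75  1.67 -0.74  1.24 -0.31] err [ -6.  -43.6 110.9]
     spun 2.08 88 [0.625 0.046 0.252] [ 0.066  0.363 -0.93 ] [-0.67  0.66  1.21  1.69 -0.98  1.45 -2.17] err [ 0.5 -1.5 -0.4]
 
[... 628 characters left out ...]
] [-0.015  0.602 -0.798] [-0.24  0.58  0.66  1.61 -0.93  1.48  0.91] err [-2.1 -0.8 -0.9]
     spun -0.0 90 [0.623 0.053 0.255] [-0.015  0.602 -0.798] [-0.24  0.58  0.66  1.61 -0.93  1.48  0.92] err [-2.1 -0.9 -0.7]
     home 97 [0.624 0.118 0.142] [-0.016  0.602 -0.798] [-0.3   0.68  0.59  1.74 -1.05  1.28  1.02] err [-2.1 -0.9 -0.6]
  hov 86 [0.624 0.053 0.256] [ 0.04   0.631 -0.775] [-0.42  0.7   1.04  1.67 -1.14  1.65  1.09] err [ 0.  -3.2 -2.9]
     spun -0.0 87 [0.624 0.053 0.256] [ 0.04   0.631 -0.775] [-0.42  0.7   1.04  1.67 -1.14  1.65  1.09] err [ 0.  -3.4 -2.7]
     home 94 [0.624 0.118 0.143] [ 0.04   0.63  -0.775] [-0.49  0.81  0.97  1.81 -1.28  1.49  1.2 ] err [ 0.  -3.4 -2.7]
```

```bash
cat > now.py <<'E'
from h import env
from planner import *
from p2 import rel,targets,sx,sy,n,SOCK,up,yy
def cur():
    s=env.read_state(); q=np.array(s["joints"]); P,R,_,_=fkj(q)
    print("t",round(s["time"],2),"P",s["position"].round(4),"model",P.round(4),"x",R[:,0].round(3),"z",R[:,2].round(3),"F",s["force"].round(1),"w",round(s["width"],4),"q",q.round(2)); return q,P,R
E
python3 - <<'E'
from now import *
q,P,R=cur()
q,P,R,r=follow(q,[(.3,.15,.42),(.5,.15,.32),(.485,-.272,.28)],1.1); show(r); print(P,R[:,2],q.round(2))
E
```

```text
t 6.0 P [ 0.4532 -0.163   0.4125] model [ 0.4531 -0.1631  0.4124] x [0.964 0.236 0.124] z [ 0.092  0.144 -0.985] F [ 0.6 -0.6  0.5] w 0.0854 q [-1.39 -0.44  1.32  1.68  0.29  1.47  0.16]
[-9, -43, 3, 0.048, -1, -12, -42, 3, 0.048, -1, -13, -42, 3, 0.048, -1, -15, -41, 3, 0.048, -1, -18, -40, 3, 0.048, -1, -19, -39, 3, 0.048, -1, -21, -38, 3, 0.048, -1, -23, -38, 3, 0.048, -1, 38, -2, 23, 0.048, -1, 38, -4, 24, 0.048, -1, 38, -5, 23, 0.048, -1, 38, -8, 23, 0.048, -1]
[37, -9, 24, 0.048, -1, 15, 40, -2, 0.048, -1, 16, 39, -3, 0.048, -1, 18, 39, -2, 0.048, -1, 19, 37, -2, 0.048, -1, 22, 37, -2, 0.048, -1, 23, 35, -3, 0.048, -1, 26, 35, -2, 0.048, -1, 26, 33, -2, 0.048, -1, 29, 32, -2, 0.048, -1, 29, 30, -2, 0.048, -1]
[ 0.48489599 -0.27140231  0.27981607] [ 0.09148538  0.14235761 -0.98557838] [-0.14  0.37  0.92  1.73 -0.48  1.25  0.07]
```

>>> apply_moves(motion=[-9,-43,3,0.048,-1,-12,-42,3,0.048,-1,-13,-42,3,0.048,-1,-15,-41,3,0.048,-1,-18,-40,3,0.048,-1,-19,-39,3,0.048,-1,-21,-38,3,0.048,-1,-23,-38,3,0.048,-1,38,-2,23,0.048,-1,38,-4,24,0.048,-1,38,-5,23,0.048,-1,38,-8,23,0.048,-1])

```text
time: 7.2
position: [0.4589, 0.1495, 0.3413]
tcp_rot: [-0.08, 0.983, -0.163, 0.035]
force: [-0.1, 1.6, 0.5]
width: 0.0851
```

```bash
python3 - <<'E'
from now import *
q,P,R=cur()
q,P,R,r=follow(q,[(.5,.15,.32),(.485,-.272,.28)],.53); show(r); print(P,R[:,0],R[:,2],q.round(2))
E
```

```text
t 7.2 P [0.4589 0.1495 0.3413] model [0.459  0.1494 0.3416] x [ 0.945 -0.326  0.042] z [ 0.094  0.146 -0.985] F [-0.1  1.6  0.5] w 0.0851 q [-0.92  0.01  0.59  1.87 -0.13  1.13 -0.61]
[19, -5, 13, 0.044, -1, 19, -6, 12, 0.044, -1, 15, 40, -2, 0.044, -1, 18, 38, -2, 0.044, -1, 19, 38, -3, 0.044, -1, 21, 37, -2, 0.044, -1, 22, 36, -2, 0.044, -1, 24, 35, -3, 0.044, -1, 26, 34, -2, 0.044, -1, 27, 33, -2, 0.044, -1, 29, 31, -2, 0.044, -1, 30, 31, -3, 0.044, -1]
[ 0.48490235 -0.27221681  0.28045734] [ 0.6565655  -0.75283132 -0.04654836] [ 0.09479145  0.14357937 -0.9850886 ] [-0.11  0.36  0.88  1.73 -0.47  1.24  0.05]
```

>>> apply_moves(motion=[19,-5,13,0.044,-1,19,-6,12,0.044,-1,15,40,-2,0.044,-1,18,38,-2,0.044,-1,19,38,-3,0.044,-1,21,37,-2,0.044,-1,22,36,-2,0.044,-1,24,35,-3,0.044,-1,26,34,-2,0.044,-1,27,33,-2,0.044,-1,29,31,-2,0.044,-1,30,31,-3,0.044,-1])

```text
time: 8.4
position: [0.4852, -0.2741, 0.2801]
tcp_rot: [-0.086, 0.906, -0.414, 0.012]
force: [1.0, 0.9, 0.7]
width: 0.0853
```

```bash
python3 - <<'E'
from now import *
from h import snap
snap("b")
q,P,R=cur()
print("jaw az",np.degrees(np.arctan2(R[1,0],R[0,0])))
T=np.array([.503,-.2595,.118])+R[:,2]*.019
e=np.radians(-49.2)
q,P,R,r=follow(q,[T-R[:,2]*.08,T],0,30); show(r); print(P,R[:,0],R[:,2],q.round(2))
E
```

```text
t 8.5 P [ 0.483  -0.2795  0.28  ] model [ 0.483  -0.2797  0.2806] x [ 0.651 -0.757 -0.047] z [ 0.093  0.142 -0.986] F [0.1 0.7 0.2] w 0.0854 q [-0.12  0.37  0.92  1.73 -0.49  1.25  0.08]
jaw az -49.318468266901306
[1, -0, 26, 0, -1, 2, -1, 26, 0, -1, 1, -0, 26, 0, -1, 1, -0, 26, 0, -1, 0, -0, 27, 0, -1, 0, -0, 27, 0, -1, 0, -0, 27, 0, -1]
[ 0.50432964 -0.25660662  0.09889586] [ 0.65101683 -0.75756304 -0.04770038] [ 0.09248298  0.14153496 -0.98560375] [-0.04  0.58  0.76  1.93 -0.73  0.92  0.26]
```

View pics/b_scene.png

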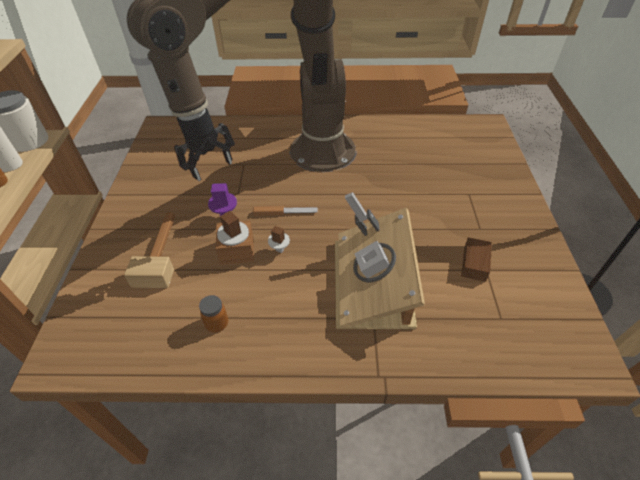

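```bash
python3 - <<'E'
from h import *
o=pickle.load(open("b.pkl","rb")); _,p,R=tool()
for k in o:
    f=o[k];Ti=np.linalg.inv(f["T"])
    for nm,x in (("tcp",p),("blank",np.array([.503,-.2595,.145])),("socket",np.array([.6245,.1263,.1219])),("finger+",p+R[:,0]*.05),("finger-",p-R[:,0]*.05)): v=f["mtx"]@(Ti[:3,:3]@x+Ti[:3,3]); print(k,nm,(v[:2]/v[2]).round(0))
E
```

```text
scene tcp [214. 175.]
scene blank [229. 217.]
scene socket [369. 255.]
scene finger+ [197. 184.]
scene finger- [230. 166.]
top tcp [457. 283.]
top blank [433. 278.]
top socket [264. 222.]
top finger+ [475. 268.]
top finger- [438. 299.]
```

View pics/b_top.png

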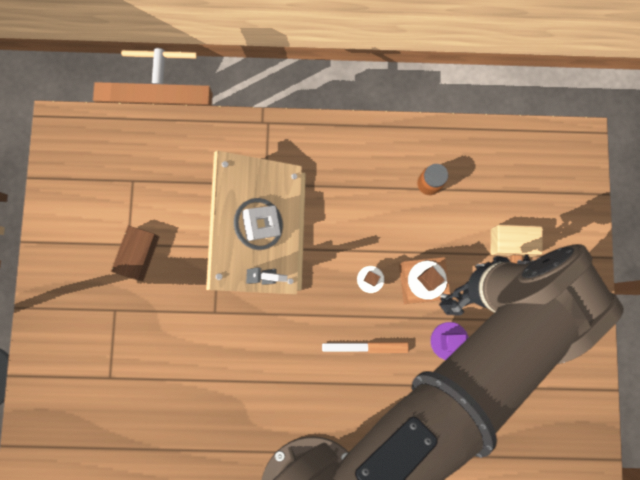

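```bash
python3 - <<'E'
from h import *
o=pickle.load(open("a.pkl","rb")); Q=pts(o["top"])
m=(np.abs(Q[...,0]-.503)<.05)&(np.abs(Q[...,1]+.26)<.05)&(Q[...,2]>.138)&(Q[...,2]<.152)
r=cv2.minAreaRect((Q[m][:,:2]*1000).astype(np.float32)); b=cv2.boxPoints(r); 
for i in range(4):
    e=b[(i+1)%4]-b[i]; print(b[i],np.linalg.norm(e).round(1),np.degrees(np.arctan2(e[1],e[0])).round(1))
hs=cv2.cvtColor(o["top"]["pixels"],cv2.COLOR_RGB2HSV); p=(hs[...,0]>125)&(hs[...,0]<155)&(hs[...,1]>100); q=Q[p]; print("purple",q.min(0),q.max(0))
E
```

```text
[ 474.2013  -260.10367] 36.9 -49.3
[ 498.24054 -288.0653 ] 44.2 40.7
[ 531.7331  -259.27103] 36.9 130.7
[ 507.69385 -231.30939] 44.2 -139.3
purple [ 0.31887474 -0.35737142  0.06249938] [ 0.41083387 -0.00652143  1.35136678]
```

>>> apply_moves(motion=[1,0,26,0,-1,2,-1,26,0,-1,1,0,26,0,-1,1,0,26,0,-1,0,0,27,0,-1,0,0,27,0,-1,0,0,20,0,-1,0,0,7,0,-1])

```text
time: 9.3
position: [0.5061, -0.2478, 0.0963]
tcp_rot: [-0.086, 0.907, -0.413, 0.011]
force: [0.1, 0.2, 0.4]
width: 0.0851
```

```bash
python3 - <<'E'
from now import *
q,P,R=cur()
T=np.array([.503,-.2595,.118])+R[:,2]*.019
print((R.T@(T-P)*1000).round(1), "jaw az",np.degrees(np.arctan2(R[1,0],R[0,0])))
E
```

```text
t 9.3 P [ 0.5061 -0.2478  0.0963] model [ 0.5065 -0.2482  0.0969] x [ 0.66  -0.75  -0.052] z [ 0.091  0.148 -0.985] F [0.1 0.2 0.4] w 0.0851 q [-0.04  0.58  0.75  1.93 -0.73  0.92  0.27]
[ 5.1  6.4 -3.8] jaw az -48.66974316449742
```

>>> apply_moves(motion=[4,5,-2,0,-1,0,0,0,0,-1])

```text
time: 9.5
position: [0.5055, -0.258, 0.0998]
tcp_rot: [-0.085, 0.906, -0.414, 0.013]
force: [0.4, -0.4, -0.1]
width: 0.0853
```

```bash
python3 - <<'E'
from now import *
q,P,R=cur()
T=np.array([.503,-.2595,.118])+R[:,2]*.019
print((R.T@(T-P)*1000).round(1), "jaw az",np.degrees(np.arctan2(R[1,0],R[0,0])))
E
```

```text
t 9.5 P [ 0.5055 -0.258   0.0998] model [ 0.5058 -0.2584  0.1004] x [ 0.658 -0.752 -0.047] z [ 0.094  0.144 -0.985] F [ 0.4 -0.4 -0.1] w 0.0853 q [-0.03  0.59  0.76  1.92 -0.73  0.93  0.27]
[-1.8 -0.1  1.2] jaw az -48.82069896613117
```

Well placed. Closing, waiting until the width settles, then lifting slowly.

>>> apply_moves(motion=[-1,0,1,0,1,0,0,0,0,1,0,0,0,0,1,0,0,0,0,1,0,0,0,0,1,0,0,0,0,1,0,0,0,0,1,0,0,0,0,1])

```text
time: 10.3
position: [0.5054, -0.256, 0.0986]
tcp_rot: [-0.085, 0.906, -0.414, 0.013]
force: [-2.1, 0.7, 9.6]
width: 0.0359
```

```bash
python3 - <<'E'
from now import *
q,P,R=cur()
q,P,R,r=follow(q,[P+[0,0,.2]],0,25,jaw=1);show(r)
E
```

```text
t 10.3 P [ 0.5054 -0.256   0.0986] model [ 0.5058 -0.2564  0.0993] x [ 0.658 -0.751 -0.048] z [ 0.094  0.145 -0.985] F [-2.1  0.7  9.6] w 0.0359 q [-0.03  0.59  0.76  1.92 -0.73  0.93  0.27]
[-1, -4, -25, 0, 1, -1, -4, -24, 0, 1, -2, -5, -25, 0, 1, -1, -4, -25, 0, 1, -1, -4, -25, 0, 1, -1, -4, -24, 0, 1, -1, -4, -25, 0, 1, -2, -5, -25, 0, 1]
```

>>> apply_moves(motion=[-1,-2,-12,0,1,-1,-4,-25,0,1,-2,-5,-25,0,1,-1,-4,-25,0,1,-1,-4,-25,0,1,-1,-4,-24,0,1,-1,-4,-25,0,1,-2,-5,-25,0,1,0,0,0,0,1,0,0,0,0,1])

```text
time: 11.3
position: [0.5046, -0.254, 0.2861]
tcp_rot: [-0.085, 0.906, -0.414, 0.012]
force: [0.7, 0.5, -5.0]
width: 0.0361
```

```bash
python3 - <<'E'
from now import *
from h import *
snap("c")
q,P,R=cur()
E
```

```text
t 11.4 P [ 0.5042 -0.2536  0.285 ] model [ 0.5042 -0.2539  0.2856] x [ 0.658 -0.751 -0.051] z [ 0.09   0.146 -0.985] F [-0.1 -0.1 -5.1] w 0.0358 q [-0.17  0.38  0.92  1.71 -0.49  1.26  0.02]
```

View pics/c_scene.png

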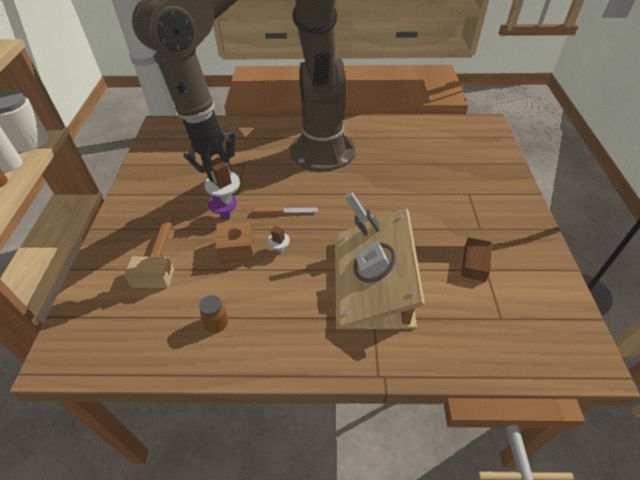

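```bash
cat > flange.py <<'E'
import sys
from h import *
from now import rel,SOCK,n,sx,sy
def blankpose(tag,P,R,Br,pr=True):
    o=pickle.load(open(tag+".pkl","rb")); B=R@Br.T; gp=P-.019*R[:,2]; o0=gp-B[:,2]*.042
    for k in o:
        Q=pts(o[k]); L=(Q-o0)@B; rr=np.hypot(L[...,0],L[...,1])
        px=o[k]["pixels"].astype(int); grey=(px.max(-1)-px.min(-1))<40
        m=(rr<.05)&(rr>.030)&(np.abs(L[...,2]-.008)<.006)&grey&(np.abs(L[...,1])<.055); q=L[m]
        if len(q)<30: print(k,len(q)); continue
        for _ in range(3):
            A=np.c_[q[:,:2],np.ones(len(q))]; c=np.linalg.lstsq(A,q[:,2],rcond=None)[0]; e=q[:,2]-A@c; q=q[np.abs(e)<.002]
        nn=np.array([-c[0],-c[1],1]);nn/=np.linalg.norm(nn)
        cc,rad=cv2.minEnclosingCircle((q[:,:2]*1000).astype(np.float32))
        print(k,len(q),"flange normal in nominal blank axes",nn.round(3),"top at",(c[2]*1000).round(1),"(8 expected)","circ",np.round(cc,1),round(rad,1),"resid",e.std().round(4))
if __name__=="__main__":
    s,P,R=tool(); Br=rel(R) if len(sys.argv)<3 else np.load("Br.npy"); blankpose(sys.argv[1],P,R,Br); 
    if len(sys.argv)<3: np.save("Br.npy",Br)
E
python3 flange.py c
```

```text
scene 204 flange normal in nominal blank axes [-0.005 -0.029  1.   ] top at 9.3 (8 expected) circ [-0.4  2.7] 45.8 resid 0.0009
top 273 flange normal in nominal blank axes [ 0.004 -0.027  1.   ] top at 9.0 (8 expected) circ [1.2 1.9] 44.9 resid 0.001
```

```bash
cat > go1.py <<'E'
from now import *
q,P,R=cur(); Br=np.load("Br.npy")
Br2=Ro.from_rotvec([.028,0,0]).as_matrix().T@Br; np.save("Br2.npy",Br2)
T=targets(Br2)[0]; print("target",T[:,0].round(3),T[:,2].round(3), "other",targets(Br2)[1][:,2].round(3))
q,P,R,r=follow(q,[(.6,.1,.42),(.3,.55,.45),(-.05,.64,.6)],0,45,jaw=1);show(r); print(len(r),P.round(3),R[:,2].round(3),q.round(2))
E
python3 go1.py
```

```text
t 11.4 P [ 0.5042 -0.2536  0.285 ] model [ 0.5042 -0.2539  0.2856] x [ 0.658 -0.751 -0.051] z [ 0.09   0.146 -0.985] F [-0.1 -0.1 -5.1] w 0.0358 q [-0.17  0.38  0.92  1.71 -0.49  1.26  0.02]
target [-0.973 -0.183 -0.14 ] [ 0.066  0.36  -0.931] other [-0.063  0.625 -0.778]
[-23, -36, -8, 0, 1, -24, -36, -8, 0, 1, -23, -35, -8, 0, 1, -24, -36, -8, 0, 1, -23, -36, -8, 0, 1, -24, -36, -8, 0, 1, -23, -35, -8, 0, 1, -23, -36, -8, 0, 1, -24, -36, -8, 0, 1, -41, -6, 0, 0, 1, -42, -5, 1, 0, 1, -41, -5, 1, 0, 1]
[-42, -5, 1, 0, 1, -41, -6, 0, 0, 1, -42, -5, 1, 0, 1, -41, -5, 1, 0, 1, -42, -6, 1, 0, 1, -41, -5, 1, 0, 1, -41, -6, 0, 0, 1, -42, -5, 1, 0, 1, -41, -6, 1, 0, 1, -42, -5, 1, 0, 1, -34, 20, -18, 0, 1, -34, 20, -19, 0, 1]
[-34, 20, -18, 0, 1, -34, 19, -19, 0, 1, -34, 20, -18, 0, 1, -35, 20, -18, 0, 1, -34, 20, -19, 0, 1, -34, 20, -18, 0, 1, -34, 20, -19, 0, 1]
31 [-0.05   0.639  0.6  ] [ 0.087  0.15  -0.985] [-2.06  0.36  0.48  0.85 -0.07  1.82 -2.49]
```

>>> apply_moves(motion=[-23,-36,-8,0,1,-24,-36,-8,0,1,-23,-35,-8,0,1,-24,-36,-8,0,1,-23,-36,-8,0,1,-24,-36,-8,0,1,-23,-35,-8,0,1,-23,-36,-8,0,1,-24,-36,-8,0,1,-41,-6,0,0,1,-42,-5,1,0,1,-41,-5,1,0,1])

```text
time: 12.6
position: [0.5295, 0.2061, 0.4254]
tcp_rot: [-0.084, 0.906, -0.414, 0.011]
force: [0.2, -0.1, -3.6]
width: 0.0354
```

>>> apply_moves(motion=[-42,-5,1,0,1,-41,-6,0,0,1,-42,-5,1,0,1,-41,-5,1,0,1,-42,-6,1,0,1,-41,-5,1,0,1,-41,-6,0,0,1,-42,-5,1,0,1,-41,-6,1,0,1,-42,-5,1,0,1,-34,20,-18,0,1,-34,20,-19,0,1])

```text
time: 13.8
position: [0.2194, 0.5732, 0.4789]
tcp_rot: [-0.083, 0.906, -0.414, 0.013]
force: [0.4, 0.3, -2.9]
width: 0.0351
```

```bash
python3 - <<'E'
from now import *
q,P,R=cur()
q,P,R,r=follow(q,[(-.05,.64,.6)],0,42,jaw=1);show(r); print(len(r),P.round(3),R[:,2].round(3),q.round(2))
for i in range(10):
    q,P,R,r=push(q,np.array([-.3,.3,.9]),1); print(r,P.round(3),R[:,2].round(3),q.round(2))
E
```

```text
t 13.8 P [0.2194 0.5732 0.4789] model [0.2197 0.5731 0.479 ] x [ 0.657 -0.753 -0.044] z [ 0.092  0.138 -0.986] F [ 0.4  0.3 -2.9] w 0.0351 q [-1.79  0.23  0.63  1.33 -0.1   1.46 -2.04]
[-29, 17, -17, 0, 1, -29, 18, -17, 0, 1, -29, 17, -17, 0, 1, -30, 18, -17, 0, 1, -29, 17, -17, 0, 1, -29, 18, -17, 0, 1, -29, 17, -17, 0, 1, -30, 17, -17, 0, 1]
8 [-0.05  0.64  0.6 ] [ 0.092  0.139 -0.986] [-2.09  0.38  0.56  0.84 -0.11  1.84 -2.47]
[[np.float64(-21.0), np.float64(-5.0), np.float64(-39.0), 0]] [-0.063  0.651  0.637] [ 0.092  0.143 -0.986] [-2.05  0.46  0.6   0.62 -0.18  1.97 -2.46]
[[np.float64(-21.0), np.float64(-5.0), np.float64(-39.0), 0]] [-0.075  0.653  0.657] [ 0.089  0.176 -0.98 ] [-2.01  0.46  0.46  0.55 -0.11  2.   -2.51]
[[np.float64(-22.0), np.float64(-6.0), np.float64(-39.0), 0]] [-0.085  0.653  0.675] [ 0.085  0.217 -0.973] [-2.09  0.46  0.67  0.53 -0.24  2.   -2.48]
[[np.float64(-23.0), np.float64(-7.0), np.float64(-38.0), 0]] [-0.096  0.653  0.695] [ 0.08   0.261 -0.962] [-2.04  0.44  0.46  0.47 -0.11  2.   -2.55]
[[np.float64(-25.0), np.float64(-8.0), np.float64(-37.0),
[... 157 characters left out ...]
[-0.116  0.655  0.726] [ 0.07   0.331 -0.941] [-2.09  0.45  0.58  0.41 -0.18  2.   -2.55]
[[np.float64(-27.0), np.float64(-9.0), np.float64(-35.0), 0]] [-0.125  0.656  0.739] [ 0.065  0.362 -0.93 ] [-2.12  0.46  0.64  0.38 -0.22  2.   -2.55]
[[np.float64(-28.0), np.float64(-10.0), np.float64(-34.0), 0]] [-0.134  0.656  0.752] [ 0.06   0.392 -0.918] [-2.12  0.46  0.65  0.34 -0.23  2.   -2.56]
[[np.float64(-29.0), np.float64(-11.0), np.float64(-33.0), 0]] [-0.142  0.657  0.764] [ 0.055  0.421 -0.905] [-2.13  0.46  0.67  0.31 -0.25  2.   -2.57]
[[np.float64(-30.0), np.float64(-11.0), np.float64(-32.0), 0]] [-0.151  0.658  0.776] [ 0.049  0.45  -0.892] [-2.14  0.47  0.7   0.27 -0.27  2.   -2.58]
```

>>> apply_moves(motion=[-29,17,-17,0,1,-29,18,-17,0,1,-29,17,-17,0,1,-30,18,-17,0,1,-29,17,-17,0,1,-29,18,-17,0,1,-29,17,-17,0,1,-30,17,-17,0,1,-21,-5,-39,0,1,-21,-5,-39,0,1,-22,-6,-39,0,1,-23,-7,-38,0,1])

```text
time: 15.0
position: [-0.0917, 0.6588, 0.6824]
tcp_rot: [-0.127, 0.903, -0.41, -0.011]
force: [-0.2, 0.4, -4.2]
width: 0.0352
```

```bash
python3 - <<'E'
from now import *
q,P,R=cur()
for i in range(7):
    q,P,R,r=push(q,np.array([-.3,.3,.9]),1); print(np.array(r[0]).tolist(),P.round(3),R[:,2].round(3),q.round(2))
E
```

```text
t 15.0 P [-0.0917  0.6588  0.6824] model [-0.0913  0.6587  0.6825] x [ 0.663 -0.738 -0.123] z [ 0.085  0.237 -0.968] F [-0.2  0.4 -4.2] w 0.0352 q [-2.06  0.47  0.57  0.49 -0.18  2.   -2.51]
[-24.0, -7.0, -37.0, 0.0] [-0.101  0.659  0.696] [ 0.081  0.269 -0.96 ] [-2.07  0.46  0.59  0.46 -0.19  2.   -2.53]
[-25.0, -8.0, -36.0, 0.0] [-0.111  0.66   0.709] [ 0.077  0.3   -0.951] [-2.09  0.47  0.6   0.43 -0.2   2.   -2.54]
[-26.0, -9.0, -36.0, 0.0] [-0.12   0.661  0.722] [ 0.073  0.331 -0.941] [-2.1   0.47  0.62  0.4  -0.21  2.   -2.55]
[-27.0, -9.0, -35.0, 0.0] [-0.129  0.661  0.735] [ 0.068  0.361 -0.93 ] [-2.11  0.47  0.64  0.36 -0.22  2.   -2.56]
[-28.0, -10.0, -34.0, 0.0] [-0.138  0.662  0.748] [ 0.063  0.391 -0.918] [-2.12  0.47  0.66  0.33 -0.24  2.   -2.57]
[-29.0, -11.0, -33.0, 0.0] [-0.146  0.662  0.761] [ 0.057  0.42  -0.906] [-2.13  0.48  0.68  0.3  -0.26  2.   -2.58]
[-29.0, -11.0, -32.0, 0.0] [-0.154  0.662  0.773] [ 0.052  0.448 -0.892] [-2.14  0.48  0.7   0.26 -0.28  2.   -2.59]
```

>>> apply_moves(motion=[-24,-7,-37,0,1,-25,-8,-36,0,1,-26,-9,-36,0,1,-27,-9,-35,0,1,0,0,0,0,1])

```text
time: 15.5
position: [-0.13, 0.6622, 0.7379]
tcp_rot: [-0.185, 0.896, -0.402, -0.046]
force: [0.6, -0.7, -4.5]
width: 0.0355
```

```bash
cat > go2.py <<'E'
from now import *
q0,P0,R0=cur(); T=targets(np.load("Br2.npy"))[0]
hov=SOCK+n*(.041+.11)+T[:,2]*.019
for wps in ([(.0,.7,.37),(.5,.5,.36),(.75,.2,.36),hov],[(.0,.7,.45),(.5,.5,.42),(.7,.2,.38),hov]):
    q,P,R,r=follow(q0,wps,0,45,jaw=1); print(len(r),P.round(3),R[:,2].round(3),q.round(2)); show(r)
E
python3 go2.py
```

```text
t 15.5 P [-0.13    0.6622  0.7379] model [-0.1296  0.6621  0.738 ] x [ 0.673 -0.703 -0.23 ] z [ 0.066  0.367 -0.928] F [ 0.6 -0.7 -4.5] w 0.0355 q [-2.11  0.47  0.64  0.35 -0.23  2.   -2.56]
36 [0.626 0.058 0.235] [ 0.072  0.353 -0.933] [-0.36  0.45  0.56  1.69 -0.67  1.14 -0.38]
[16, -1, 40, 0, 1, 21, 3, 43, 0, 1, 19, 1, 44, 0, 1, 18, -1, 43, 0, 1, 16, -1, 41, 0, 1, 16, -2, 41, 0, 1, 15, -1, 41, 0, 1, 16, -2, 40, 0, 1, 16, -1, 41, 0, 1, 40, -20, -2, 0, 1, 40, -21, -2, 0, 1, 40, -20, -2, 0, 1]
[40, -20, -3, 0, 1, 40, -21, -2, 0, 1, 40, -20, -2, 0, 1, 41, -21, -2, 0, 1, 40, -20, -2, 0, 1, 40, -21, -2, 0, 1, 40, -20, -3, 0, 1, 40, -21, -2, 0, 1, 40, -20, -2, 0, 1, 43, -0, -10, 0, 1, 42, -1, -9, 0, 1, 42, 0, -10, 0, 1]
[43, -0, -10, 0, 1, 42, -0, -10, 0, 1, 42, -1, -10, 0, 1, 43, 0, -9, 0, 1, 42, -0, -10, 0, 1, 43, -0, -10, 0, 1, 7, 35, 9, 0, 1, 8, 36, 10, 0, 1, 7, 36, 10, 0, 1, 7, 36, 9, 0, 1, 8, 36, 10, 0, 1, 7, 36, 10, 0, 1]
34 [0.626 0.057 0.235] [ 0.071  0.357 -0.931] [-0.43  0.47  0.68  1.7  -0.73  1.18 -0.33]
[16, -4, 36, 0, 1, 20, -2, 40, 0, 1, 17, -3, 37, 0, 1, 16, -4, 37, 0, 1, 16, -4, 36, 0, 1, 16, -5, 37, 0, 1, 15, -4, 36, 0, 1, 16, -4, 37, 0, 1, 40, -20, -1, 0, 1, 41, -20, -1, 0, 1, 40, -20, -1, 0, 1, 41, -20, -0, 0, 1]
[40, -20, -1, 0, 1, 41, -20, -1, 0, 1, 40, -20, -1, 0, 1, 40, -20, -0, 0, 1, 41, -20, -1, 0, 1, 40, -20, -1, 0, 1, 41, -20, -0, 0, 1, 40, -20, -1, 0, 1, 40, 5, -6, 0, 1, 39, 5, -7, 0, 1, 40, 6, -6, 0, 1, 40, 5, -6, 0, 1]
[39, 5, -6, 0, 1, 40, 5, -7, 0, 1, 39, 5, -6, 0, 1, 40, 5, -6, 0, 1, 40, 5, -6, 0, 1, 16, 37, 15, 0, 1, 17, 37, 16, 0, 1, 16, 37, 16, 0, 1, 17, 37, 16, 0, 1, 17, 37, 16, 0, 1]
```

>>> apply_moves(motion=[16,-4,36,0,1,20,-2,40,0,1,17,-3,37,0,1,16,-4,37,0,1,16,-4,36,0,1,16,-5,37,0,1,15,-4,36,0,1,16,-4,37,0,1,40,-20,-1,0,1,41,-20,-1,0,1,40,-20,-1,0,1,41,-20,0,0,1])

```text
time: 16.7
position: [0.1647, 0.6271, 0.4412]
tcp_rot: [-0.183, 0.895, -0.404, -0.046]
force: [1.1, -0.0, -3.6]
width: 0.0354
```

>>> apply_moves(motion=[40,-20,-1,0,1,41,-20,-1,0,1,40,-20,-1,0,1,40,-20,0,0,1,41,-20,-1,0,1,40,-20,-1,0,1,41,-20,0,0,1,40,-20,-1,0,1,40,5,-6,0,1,39,5,-7,0,1,40,6,-6,0,1,40,5,-6,0,1])

```text
time: 17.9
position: [0.5867, 0.3596, 0.3983]
tcp_rot: [-0.183, 0.895, -0.404, -0.048]
force: [0.2, 0.3, -4.4]
width: 0.0354
```

```bash
cat > go3.py <<'E'
from now import *
q0,P0,R0=cur(); T=targets(np.load("Br2.npy"))[0]
hov=SOCK+n*(.041+.11)+T[:,2]*.019
a=np.arctan2(T[:,0]@R0[:,1],T[:,0]@R0[:,0]); print("spin",a)
q,P,R,r=follow(q0,[(.7,.2,.38),hov],1.3,45,jaw=1); print(len(r),P.round(3),hov.round(3),R[:,2].round(3),q.round(2)); show(r)
E
python3 go3.py
```

```text
t 17.9 P [0.5867 0.3596 0.3983] model [0.5868 0.3594 0.3991] x [ 0.669 -0.705 -0.233] z [ 0.062  0.366 -0.929] F [ 0.2  0.3 -4.4] w 0.0354 q [-1.01  0.39  0.82  1.43 -0.65  1.32 -0.97]
spin 2.082341724319281
10 [0.626 0.058 0.235] [0.625 0.058 0.235] [ 0.062  0.366 -0.929] [-0.61  0.59  1.02  1.7  -0.9   1.33 -1.47]
[39, 4, -7, 0.13, 1, 38, -2, -6, 0.13, 1, 38, -6, -7, 0.13, 1, 38, -12, -7, 0.13, 1, 35, -16, -7, 0.13, 1, 35, 19, 16, 0.13, 1, 38, 15, 15, 0.13, 1, 40, 9, 16, 0.13, 1, 40, 4, 16, 0.13, 1, 40, -1, 15, 0.13, 1]
```

>>> apply_moves(motion=[39,4,-7,0.13,1,38,-2,-6,0.13,1,38,-6,-7,0.13,1,38,-12,-7,0.13,1,35,-16,-7,0.13,1,35,19,16,0.13,1,38,15,15,0.13,1,40,9,16,0.13,1,40,4,16,0.13,1,40,-1,15,0.13,1])

```text
time: 18.9
position: [0.6236, 0.0596, 0.2338]
tcp_rot: [0.117, -0.465, 0.865, 0.15]
force: [0.8, -0.6, -4.6]
width: 0.0353
```

```bash
cat > go4.py <<'E'
from now import *
q0,P0,R0=cur(); T=targets(np.load("Br2.npy"))[0]
a=np.arctan2(T[:,0]@R0[:,1],T[:,0]@R0[:,0]); print("spin",a)
hov=SOCK+n*(.041+.11)+T[:,2]*.019
q,P,R=q0,P0,R0; k=max(1,int(np.ceil(abs(a)/.14)))
for i in range(k): q,P,R=row(q,P,R,[0,0,0,a/k])
print(k,a/k,P.round(3),R[:,2].round(3),q.round(2),"err deg",np.degrees(Ro.from_matrix(R@T.T).as_rotvec()).round(2), "err in slot axes", np.degrees(np.c_[sx,sy,n].T@Ro.from_matrix(R@T.T).as_rotvec()).round(2))
E
python3 go4.py
```

```text
t 18.9 P [0.6236 0.0596 0.2338] model [0.6238 0.0594 0.2348] x [-0.538 -0.77  -0.342] z [ 0.062  0.368 -0.928] F [ 0.8 -0.6 -4.6] w 0.0353 q [-0.62  0.59  1.03  1.71 -0.91  1.33 -1.47]
spin 0.7770595229271402
6 0.1295099204878567 [0.624 0.059 0.234] [ 0.062  0.369 -0.927] [-0.68  0.67  1.19  1.71 -1.    1.43 -2.17] err deg [0.54 0.18 0.15] err in slot axes [ 0.11 -0.58  0.04]
```

Predicted tilt error is only 0.6°. Next I'll finish the spin and look.

>>> apply_moves(motion=[0,0,0,0.13,1,0,0,0,0.13,1,0,0,0,0.13,1,0,0,0,0.13,1,0,0,0,0.13,1,0,0,0,0.127,1,0,0,0,0,1])

```text
time: 19.6
position: [0.6248, 0.0607, 0.2348]
tcp_rot: [0.052, -0.105, 0.976, 0.183]
force: [0.2, -0.6, -4.0]
width: 0.0354
```

```bash
cat > look.py <<'E'
import sys
from h import *
from now import cur,targets,Ro,sx,sy,n,SOCK
tag=sys.argv[1]; snap(tag); q,P,R=cur(); P=tool()[1]
Br2=np.load("Br2.npy"); T=targets(Br2)[0]
print("err slot axes deg",np.degrees(np.c_[sx,sy,n].T@Ro.from_matrix(R@T.T).as_rotvec()).round(2))
gp=P-.019*R[:,2]; B=R@Br2.T; o=gp-.041*B[:,2]; print("flange origin rel socket in slot axes mm (no offset)",((o-SOCK)@np.c_[sx,sy,n]*1000).round(1))
from flange import blankpose
blankpose(tag,P,R,Br2)
s=pickle.load(open(tag+".pkl","rb"))["scene"]["pixels"][:,:,::-1]; t=pickle.load(open(tag+".pkl","rb"))["top"]["pixels"][:,:,::-1]
cv2.imwrite(f"pics/{tag}_crop.png",np.hstack([cv2.resize(s[150:310,300:440],(400,457),interpolation=cv2.INTER_CUBIC),cv2.resize(t[160:300,200:320],(392,457),interpolation=cv2.INTER_CUBIC)]))
E
python3 look.py d
```

```text
t 19.7 P [0.6252 0.0607 0.2355] model [0.6253 0.0605 0.2366] x [-0.971 -0.193 -0.142] z [ 0.063  0.368 -0.928] F [ 0.4  0.7 -4.8] w 0.0352 q [-0.68  0.67  1.19  1.71 -1.    1.43 -2.17]
err slot axes deg [ 0.16 -0.53  0.55]
flange origin rel socket in slot axes mm (no offset) [  3.   -0.3 109. ]
scene 264 flange normal in nominal blank axes [0.018 0.01  1.   ] top at 7.3 (8 expected) circ [-1.2 -1.4] 45.8 resid 0.001
top 245 flange normal in nominal blank axes [0.023 0.019 1.   ] top at 8.9 (8 expected) circ [ 6.1 -3.7] 43.9 resid 0.001
```

View pics/d_crop.png

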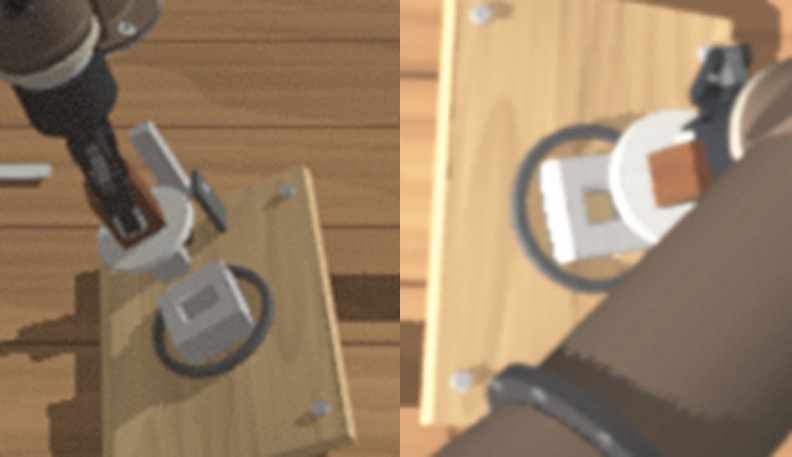

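```bash
cat > d2t.py <<'E'
import sys
from now import *
q,P,R=cur(); S=np.c_[sx,sy,n]
P=env.read_state()["position"]
gp=P-.019*R[:,2]; B=R@np.load("Br2.npy").T; o=gp-.041*B[:,2]; now=(o-SOCK)@S*1000
tgt=np.array([float(v) for v in sys.argv[1:4]]); d=R.T@S@(tgt-now)
e=np.degrees(S.T@Ro.from_matrix(R@targets(np.load("Br2.npy"))[0].T).as_rotvec())
print("now",now.round(1),"rot err",e.round(2),"delta tool mm",d.round(1), "n in tool", (R.T@n).round(3),"sx,sy in tool",(R.T@sx).round(2),(R.T@sy).round(2))
E
python3 d2t.py .7 .9 68
```

```text
t 19.7 P [0.6252 0.0607 0.2355] model [0.6253 0.0605 0.2366] x [-0.971 -0.193 -0.142] z [ 0.063  0.368 -0.928] F [ 0.4  0.7 -4.8] w 0.0352 q [-0.68  0.67  1.19  1.71 -1.    1.43 -2.17]
now [  3.   -0.3 109. ] rot err [ 0.16 -0.53  0.55] delta tool mm [ 2.2  4.  40.8] n in tool [-0.025 -0.155 -0.988] sx,sy in tool [-0.01  0.99 -0.15] [ 1.    0.01 -0.03]
```

>>> apply_moves(motion=[1,1,10,0.01,1,1,1,10,0,1,0,1,10,0,1,0,1,11,0,1,0,0,0,0,1])

```text
time: 20.2
position: [0.625, 0.0811, 0.1979]
tcp_rot: [0.051, -0.102, 0.976, 0.184]
force: [-0.1, 1.8, -4.4]
width: 0.0353
```

```bash
python3 look.py e; python3 d2t.py .7 .9 50; python3 - <<'E'
import cv2,pickle,numpy as np
o=pickle.load(open("e.pkl","rb"));s=o["scene"]["pixels"][:,:,::-1]
cv2.imwrite("pics/e_zoom.png",cv2.resize(s[200:300,325:425],(700,700)[:2],interpolation=cv2.INTER_CUBIC)[:590])
E
```

```text
t 20.3 P [0.6257 0.0796 0.1995] model [0.6259 0.0794 0.2007] x [-0.974 -0.181 -0.139] z [ 0.064  0.369 -0.927] F [ 0.3  0.1 -4.2] w 0.0354 q [-0.7   0.71  1.17  1.75 -1.05  1.37 -2.15]
err slot axes deg [-0.03 -0.57 -0.12]
flange origin rel socket in slot axes mm (no offset) [ 1.4 -0.4 68.4]
scene 257 flange normal in nominal blank axes [0.019 0.006 1.   ] top at 6.1 (8 expected) circ [ 0.5 -1.9] 45.8 resid 0.001
top 212 flange normal in nominal blank axes [0.025 0.003 1.   ] top at 8.3 (8 expected) circ [10.4 -5.4] 42.7 resid 0.0009
t 20.3 P [0.6257 0.0796 0.1995] model [0.6259 0.0794 0.2007] x [-0.974 -0.181 -0.139] z [ 0.064  0.369 -0.927] F [ 0.3  0.1 -4.2] w 0.0354 q [-0.7   0.71  1.17  1.75 -1.05  1.37 -2.15]
now [ 1.4 -0.4 68.4] rot err [-0.03 -0.57 -0.12] delta tool mm [ 1.9  2.1 18.2] n in tool [-0.029 -0.154 -0.988] sx,sy in tool [ 0.    0.99 -0.15] [ 1.   -0.01 -0.03]
```

View pics/e_zoom.png

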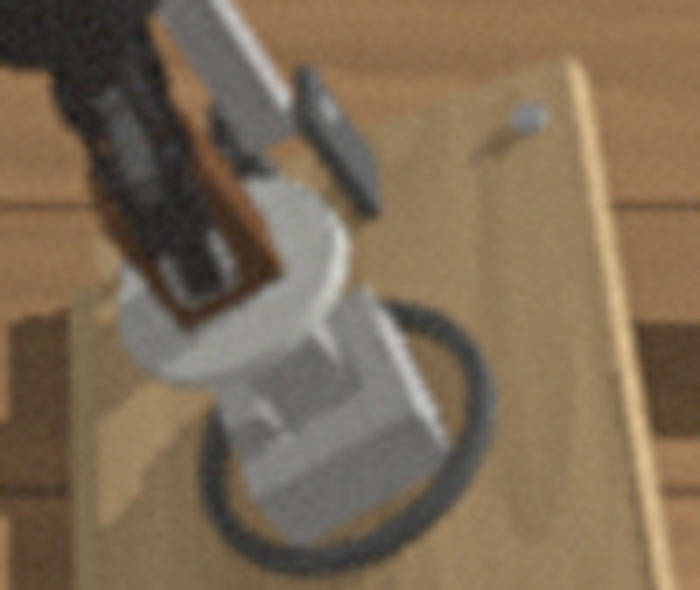

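>>> apply_moves(motion=[2,0,5,0,1,0,0,5,0,1,0,0,5,0,1,0,1,4,0,1,0,0,0,0,1])

```text
time: 20.8
position: [0.6246, 0.0876, 0.1817]
tcp_rot: [0.052, -0.102, 0.976, 0.183]
force: [-0.6, -0.7, -4.3]
width: 0.0355
```

```bash
python3 d2t.py -.5 1.2 35; python3 -c "
from h import *
from now import sx,sy,n
s=env.read_state(); print('F slot axes',(s['force']@np.c_[sx,sy,n]).round(1),'torque',s['torque'].round(2))"
```

```text
t 20.8 P [0.6246 0.0876 0.1817] model [0.6249 0.0874 0.1828] x [-0.974 -0.181 -0.139] z [ 0.064  0.37  -0.927] F [-0.6 -0.7 -4.3] w 0.0355 q [-0.7   0.72  1.15  1.78 -1.07  1.35 -2.14]
now [-0.3  1.1 48.9] rot err [-0.01 -0.61 -0.12] delta tool mm [ 0.5  1.9 13.7] n in tool [-0.028 -0.153 -0.988] sx,sy in tool [ 0.    0.99 -0.15] [ 1.   -0.01 -0.03]
F slot axes [-2.5  1.2 -3.4] torque [-0.8   0.1   0.04]
```

>>> apply_moves(motion=[0,1,5,0,1,0,1,5,0,1,0,0,4,0,1,0,0,0,0,1])

```text
time: 21.2
position: [0.6249, 0.0945, 0.1692]
tcp_rot: [0.052, -0.102, 0.976, 0.183]
force: [-2.0, 0.0, -6.7]
width: 0.0357
```

```bash
python3 d2t.py -.5 1.2 20; python3 -c "
from h import *
from now import sx,sy,n
s=env.read_state(); print('F slot axes',(s['force']@np.c_[sx,sy,n]).round(1),'torque',s['torque'].round(2))"
```

```text
t 21.2 P [0.6249 0.0945 0.1692] model [0.6252 0.0943 0.1703] x [-0.974 -0.181 -0.139] z [ 0.063  0.369 -0.927] F [-2.   0.  -6.7] w 0.0357 q [-0.71  0.74  1.14  1.79 -1.09  1.33 -2.13]
now [-0.6  0.9 34.6] rot err [ 0.   -0.61 -0.13] delta tool mm [ 0.7  2.3 14.4] n in tool [-0.028 -0.153 -0.988] sx,sy in tool [ 0.    0.99 -0.15] [ 1.   -0.01 -0.03]
F slot axes [-2.8  2.8 -5.8] torque [-0.93  0.75  0.33]
```

>>> apply_moves(motion=[1,1,5,0,1,0,1,5,0,1,0,0,5,0,1,0,0,0,0,1])

```text
time: 21.6
position: [0.6249, 0.102, 0.1559]
tcp_rot: [0.052, -0.102, 0.976, 0.183]
force: [-0.8, 0.3, -4.8]
width: 0.0356
```

```bash
cat > st.py <<'E'
from h import *
from now import sx,sy,n
s=env.read_state(); S=np.c_[sx,sy,n]; print('F slot axes',(s['force']@S).round(1),'torque',(s['torque']@S).round(2))
E
python3 d2t.py -.5 1.2 5; python3 st.py
```

```text
t 21.6 P [0.6249 0.102  0.1559] model [0.6252 0.1018 0.1571] x [-0.974 -0.181 -0.14 ] z [ 0.064  0.37  -0.927] F [-0.8  0.3 -4.8] w 0.0356 q [-0.72  0.75  1.13  1.81 -1.11  1.31 -2.12]
now [-0.7  1.  19.4] rot err [-0.04 -0.62 -0.11] delta tool mm [ 0.6  2.4 14.2] n in tool [-0.029 -0.153 -0.988] sx,sy in tool [ 0.    0.99 -0.15] [ 1.   -0.01 -0.03]
F slot axes [-1.9  1.3 -4.3] torque [ 0.67  0.63 -0.07]
```

>>> apply_moves(motion=[0,1,5,0,1,0,1,5,0,1,0,0,5,0,1,0,0,0,0,1])

```text
time: 22.0
position: [0.6252, 0.1094, 0.1426]
tcp_rot: [0.052, -0.102, 0.976, 0.184]
force: [-2.6, 1.4, -5.5]
width: 0.0354
```

```bash
python3 d2t.py -.5 1.2 0; python3 st.py
```

```text
t 22.0 P [0.6252 0.1094 0.1426] model [0.6256 0.1093 0.1438] x [-0.974 -0.181 -0.139] z [ 0.064  0.37  -0.927] F [-2.6  1.4 -5.5] w 0.0354 q [-0.72  0.77  1.11  1.82 -1.13  1.29 -2.11]
now [-1.   0.7  4.1] rot err [-0.01 -0.64 -0.11] delta tool mm [0.6 1.1 4. ] n in tool [-0.028 -0.153 -0.988] sx,sy in tool [ 0.    0.99 -0.15] [ 1.   -0.01 -0.03]
F slot axes [-0.9  2.9 -5.4] torque [ 0.83  0.3  -0.11]
```

>>> apply_moves(motion=[0,1,3,0,1,0,0,2,0,1,0,0,0,0,1])

```text
time: 22.3
position: [0.6254, 0.111, 0.1396]
tcp_rot: [0.053, -0.101, 0.976, 0.183]
force: [-5.9, -0.7, 2.5]
width: 0.0354
```

```bash
python3 d2t.py -.5 1.2 0; python3 st.py
```

```text
t 22.3 P [0.6254 0.111  0.1396] model [0.6258 0.1108 0.1408] x [-0.974 -0.18  -0.14 ] z [ 0.065  0.37  -0.927] F [-5.9 -0.7  2.5] w 0.0354 q [-0.72  0.77  1.11  1.82 -1.13  1.29 -2.11]
now [-1.1  0.5  0.7] rot err [-0.08 -0.62 -0.14] delta tool mm [0.7 0.7 0.6] n in tool [-0.029 -0.153 -0.988] sx,sy in tool [ 0.    0.99 -0.15] [ 1.   -0.01 -0.03]
F slot axes [2.  5.6 2.6] torque [ 1.9  -0.16 -0.22]
```

>>> apply_moves(motion=[1,0,1,0,1,0,0,2,0,1,0,0,0,0,1])

```text
time: 22.6
position: [0.6255, 0.111, 0.1394]
tcp_rot: [0.054, -0.101, 0.976, 0.184]
force: [-11.7, -5.1, 24.7]
width: 0.0356
```

```bash
python3 d2t.py -.5 1.2 0; python3 st.py; python3 look.py f
```

```text
t 22.6 P [0.6255 0.111  0.1394] model [0.6259 0.1108 0.1406] x [-0.973 -0.179 -0.143] z [ 0.068  0.371 -0.926] F [-11.7  -5.1  24.7] w 0.0356 q [-0.72  0.77  1.11  1.82 -1.14  1.29 -2.11]
now [-1.3  0.5  0.6] rot err [-0.26 -0.66 -0.1 ] delta tool mm [0.8 0.8 0.5] n in tool [-0.033 -0.152 -0.988] sx,sy in tool [ 0.    0.99 -0.15] [ 1.   -0.01 -0.03]
F slot axes [10.4  9.6 24. ] torque [ 3.27 -1.43 -0.52]
t 22.7 P [0.6255 0.111  0.1394] model [0.6258 0.1108 0.1406] x [-0.973 -0.179 -0.143] z [ 0.068  0.371 -0.926] F [-10.8  -5.5  25.7] w 0.0358 q [-0.72  0.77  1.11  1.82 -1.14  1.29 -2.11]
err slot axes deg [-0.26 -0.66 -0.1 ]
flange origin rel socket in slot axes mm (no offset) [-1.3  0.5  0.6]
scene 229 flange normal in nominal blank axes [0.011 0.01  1.   ] top at 8.1 (8 expected) circ [-1.  -2.6] 45.8 resid 0.001
top 177 flange normal in nominal blank axes [0.026 0.006 1.   ] top at 9.0 (8 expected) circ [ 12.9 -11.8] 41.8 resid 0.001
```

View pics/f_crop.png

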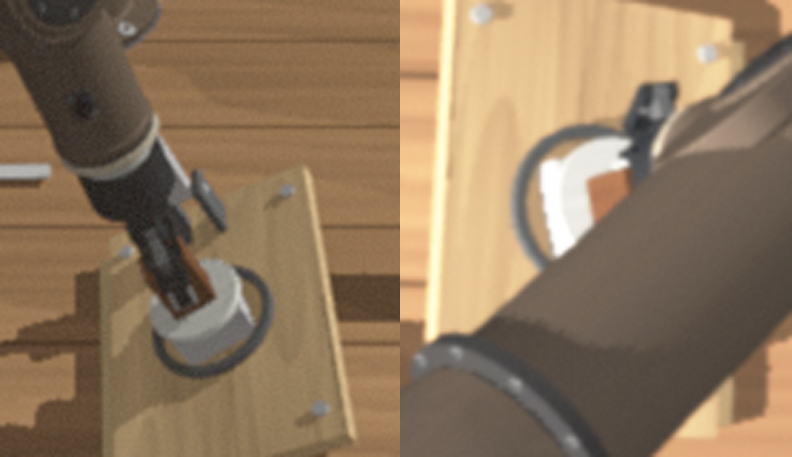

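>>> apply_moves(motion=[0,0,0,0,0,0,0,0,0,-0.3,0,0,0,0,-0.6,0,0,0,0,-0.6,0,0,0,0,-0.6,0,0,0,0,-0.6])

```text
time: 23.3
position: [0.6249, 0.1122, 0.1361]
tcp_rot: [0.053, -0.101, 0.976, 0.183]
force: [1.0, 0.3, -0.0]
width: 0.0685
```

```bash
python3 d2t.py -.5 1.2 120; python3 st.py
```

```text
t 23.3 P [0.6249 0.1122 0.1361] model [0.6253 0.112  0.1373] x [-0.974 -0.181 -0.14 ] z [ 0.065  0.369 -0.927] F [ 1.   0.3 -0. ] w 0.0685 q [-0.72  0.77  1.11  1.82 -1.14  1.28 -2.11]
now [-1.8  1.3 -2.9] rot err [-0.07 -0.59 -0.13] delta tool mm [  -3.6  -17.6 -121.6] n in tool [-0.029 -0.154 -0.988] sx,sy in tool [ 0.    0.99 -0.15] [ 1.   -0.01 -0.03]
F slot axes [ 0.  -1.  -0.2] torque [0.13 0.43 0.03]
```

>>> apply_moves(motion=[0,-1,-12,0,-0.6,-1,-3,-22,0,-0.6,-1,-4,-28,0,-0.6,-1,-5,-32,0,-0.6,-1,-5,-32,0,-0.6,0,0,-40,0,-0.6,0,0,-30,0,-0.6])

```text
time: 24.0
position: [0.6196, 0.0219, 0.3153]
tcp_rot: [0.054, -0.1, 0.977, 0.182]
force: [0.6, -0.8, -0.3]
width: 0.0683
```

```bash
python3 - <<'E'
from now import *
from h import *
snap("g")
q,P,R=cur()
o=pickle.load(open("g.pkl","rb")); 
s=o["scene"]["pixels"][:,:,::-1]; t=o["top"]["pixels"][:,:,::-1]
cv2.imwrite("pics/g_crop.png",np.hstack([cv2.resize(s[150:310,300:440],(400,457),interpolation=cv2.INTER_CUBIC),cv2.resize(t[160:300,200:320],(392,457),interpolation=cv2.INTER_CUBIC)]))
S=np.c_[sx,sy,n]
for k in o:
    L=(pts(o[k])-SOCK)@S; px=o[k]["pixels"].astype(int); grey=(px.max(-1)-px.min(-1))<45
    rr=np.hypot(L[...,0],L[...,1]); m=(rr<.046)&(rr>.03)&(abs(L[...,2]-.008)<.008)&grey; q=L[m]
    A=np.c_[q[:,:2],np.ones(len(q))]; c=np.linalg.lstsq(A,q[:,2],rcond=None)[0]; print(k,len(q),"flange top above chuck mm",(c[2]*1000).round(2),"tilt",c[:2].round(3))
    b=(abs(L[...,2]-.070)<.006)&(rr<.04); q=L[b]*1000
    if len(q)>20: print("  block top",len(q),q[:,2].mean().round(1),cv2.minAreaRect(q[:,:2].astype(np.float32)))
E
```

```text
t 24.1 P [0.6206 0.0201 0.3173] model [0.6205 0.0199 0.3183] x [-0.973 -0.177 -0.146] z [ 0.072  0.367 -0.927] F [ 0.1 -0.2  0. ] w 0.0683 q [-0.64  0.59  1.23  1.59 -0.91  1.54 -2.24]
scene 308 flange top above chuck mm 7.24 tilt [-0.01   0.012]
  block top 187 69.1 ((-1.395742416381836, -0.8524532318115234), (39.6456298828125, 43.766082763671875), 89.44728088378906)
top 527 flange top above chuck mm 8.14 tilt [-0.008 -0.005]
  block top 306 70.2 ((-0.8284473419189453, 0.17261314392089844), (36.26652145385742, 46.72260665893555), 89.72540283203125)
```

View pics/g_crop.png

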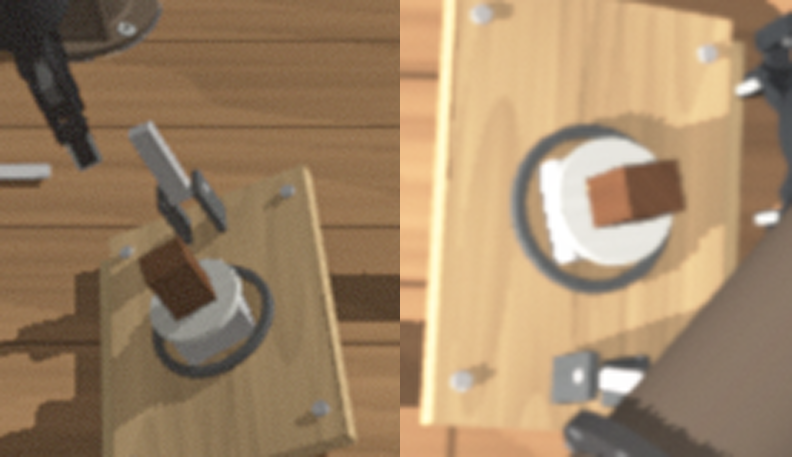

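```bash
cat > clamp.py <<'E'
from now import *
from h import *
import sys
def meas(tag):
    o=pickle.load(open(tag+".pkl","rb")); H=SOCK+yy*.125+n*.015; S=np.c_[up,yy,n]
    for k in o:
        L=(pts(o[k])-H)@S*1000; px=o[k]["pixels"].astype(int); 
        r=np.hypot(L[...,1],L[...,2]); m=(abs(L[...,0])<22)&(r<112)&(r>25)&(L[...,2]>-4)&((px.max(-1)-px.min(-1))<40)&(L[...,1]>-100)
        q=L[m]
        if len(q)<10: print(k,len(q)); continue
        th=np.arctan2(q[:,2],-q[:,1]); print(k,len(q),"x",np.percentile(q[:,0],[5,50,95]).round(0),"r max",np.percentile(r[m],[50,98]).round(0),"angle",np.percentile(th[r[m]>60],[5,50,95]).round(2) if (r[m]>60).any() else None)
if __name__=="__main__": meas(sys.argv[1])
E
python3 clamp.py a; python3 clamp.py g
cat > cl2.py <<'E'
from now import *
H=SOCK+yy*.125+n*.015
def tcp(th,rc=.070,hw=.0145,ex=0.0): 
    return H+rc*(-yy*np.cos(th)+n*np.sin(th))+(.007+ex)*(yy*np.sin(th)+n*np.cos(th))+hw*yy
if __name__=="__main__":
    q0,P0,R0=cur()
    A=tcp(1.85)+yy*.012; print("start",A.round(3))
    for wps in ([A+n*.08,A],[(.55,.02,.36),A+n*.08,A]):
        q,P,R,r=follow(q0,wps,0,40,jaw=1); print(len(r),P.round(3),R[:,2].round(3),q.round(2)); show(r)
        q,P,R,r=follow(q,[tcp(t) for t in np.linspace(1.7,0,13)],0,12,jaw=1); print("  end",len(r),P.round(3),tcp(0).round(3),R[:,2].round(3),q.round(2))
E
python3 cl2.py
```

```text
scene 215 x [-10.   1.  11.] r max [64. 94.] angle [1.55 1.6  1.71]
top 159 x [-9. 10. 13.] r max [83. 96.] angle [1.6  1.68 1.75]
scene 216 x [-11.   2.  11.] r max [63. 94.] angle [1.55 1.6  1.71]
top 67 x [-4. 11. 13.] r max [52. 98.] angle [-0.04 -0.02  1.66]
t 24.1 P [0.6206 0.0201 0.3173] model [0.6205 0.0199 0.3183] x [-0.973 -0.177 -0.146] z [ 0.072  0.367 -0.927] F [ 0.1 -0.2  0. ] w 0.0683 q [-0.64  0.59  1.23  1.59 -0.91  1.54 -2.24]
start [0.447 0.087 0.192]
7 [0.447 0.087 0.192] [ 0.07   0.368 -0.927] [-0.94  0.33  1.2   2.18 -0.83  1.04 -2.19]
[35, 9, 10, 0, 1, 34, 8, 10, 0, 1, 35, 9, 11, 0, 1, 35, 8, 10, 0, 1, 35, 9, 10, 0, 1, 2, 7, 39, 0, 1, 1, 6, 40, 0, 1]
  end 14 [0.555 0.116 0.141] [0.555 0.116 0.141] [ 0.071  0.367 -0.927] [-0.75  0.59  1.01  2.   -1.04  1.1  -2.12]
9 [0.447 0.087 0.192] [ 0.07   0.368 -0.927] [-0.94  0.33  1.2   2.18 -0.83  1.04 -2.19]
[21, 10, -15, 0, 1, 21, 10, -14, 0, 1, 21, 10, -15, 0, 1, 28, 3, 24, 0, 1, 27, 4, 24, 0, 1, 28, 3, 23, 0, 1, 28, 3, 24, 0, 1, 2, 7, 39, 0, 1, 1, 6, 40, 0, 1]
  end 14 [0.554 0.116 0.141] [0.555 0.116 0.141] [ 0.071  0.367 -0.927] [-0.75  0.59  1.01  2.   -1.04  1.1  -2.12]
```

>>> apply_moves(motion=[35,9,10,0,1,34,8,10,0,1,35,9,11,0,1,35,8,10,0,1,35,9,10,0,1,0,0,0,0,1])

```text
time: 24.7
position: [0.4389, 0.0521, 0.2544]
tcp_rot: [0.051, -0.101, 0.976, 0.186]
force: [1.0, 0.3, 1.0]
width: 0.0001
```

```bash
python3 - <<'E'
from cl2 import *
q0,P0,R0=cur(); A=tcp(1.85)+yy*.012
P0=env.read_state()["position"]; d=R0.T@(A-P0)*1000; print(d.round(1))
from h import *
snap("i"); s=pickle.load(open("i.pkl","rb"))["scene"]["pixels"][:,:,::-1]; cv2.imwrite("pics/i_crop.png",cv2.resize(s[120:300,290:450],(533,600),interpolation=cv2.INTER_CUBIC))
E
```

```text
t 24.7 P [0.4389 0.0521 0.2544] model [0.4393 0.0518 0.2551] x [-0.974 -0.179 -0.137] z [ 0.061  0.374 -0.925] F [1.  0.3 1. ] w 0.0001 q [-1.01  0.2   1.29  2.09 -0.64  1.14 -2.33]
[-5.4  7.6 71.6]
```

View pics/i_crop.png

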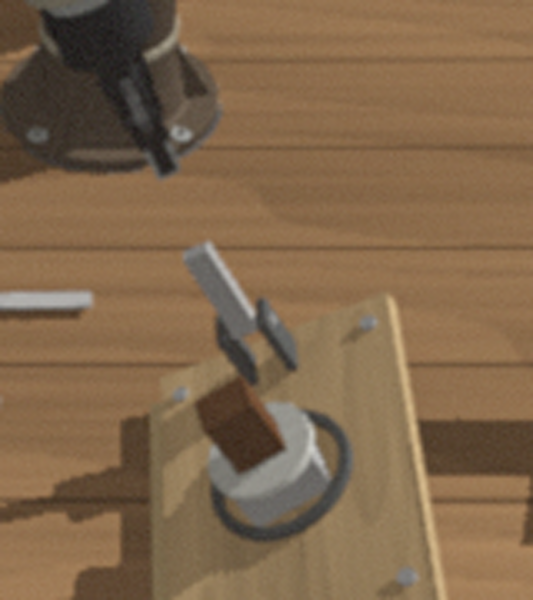

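>>> apply_moves(motion=[0,2,24,0,1,0,3,24,0,1,0,3,23,0,1,0,0,0,0,1])

```text
time: 25.2
position: [0.4471, 0.0852, 0.1905]
tcp_rot: [0.051, -0.102, 0.977, 0.182]
force: [-0.1, -0.4, 0.2]
width: 0.0
```

```bash
cat > cl3.py <<'E'
from cl2 import *
import sys
q,P,R=cur(); P=env.read_state()["position"]; S=np.c_[up,yy,n]
print("tcp rel hinge (up,yy,n) mm",((P-H)@S*1000).round(1), "force",(env.read_state()["force"]@S).round(1))
pts_=[tcp(t,ex=.0) for t in np.linspace(float(sys.argv[1]),float(sys.argv[2]),int(sys.argv[3]))]
rows=[];p=P
for w in pts_:
    d=np.round(R.T@(w-p)*1000); p=p+R@d/1000; rows.append([*d,0,1])
show(rows)
E
python3 cl3.py 1.8 0.9 8
```

```text
t 25.2 P [0.4471 0.0852 0.1905] model [0.4476 0.0849 0.1914] x [-0.974 -0.181 -0.137] z [ 0.062  0.367 -0.928] F [-0.1 -0.4  0.2] w 0.0 q [-0.92  0.33  1.17  2.17 -0.82  1.04 -2.2 ]
tcp rel hinge (up,yy,n) mm [-1.9 52.3 65.3] force [-0.2  0.1  0.3]
[-15, -2, -1, 0, 1, -9, -2, -1, 0, 1, -8, -2, -1, 0, 1, -9, -2, 0, 0, 1, -9, -2, 2, 0, 1, -8, -2, 3, 0, 1, -8, -1, 4, 0, 1, -8, -1, 4, 0, 1]
```

>>> apply_moves(motion=[-15,-2,-1,0,1,-9,-2,-1,0,1,-8,-2,-1,0,1,-9,-2,0,0,1,-9,-2,2,0,1,-8,-2,3,0,1])

```text
time: 25.8
position: [0.5078, 0.0845, 0.195]
tcp_rot: [0.053, -0.101, 0.976, 0.183]
force: [-3.1, -0.8, 3.1]
width: -0.0002
```

```bash
python3 cl3.py 1.0 0 10; python3 - <<'E'
from h import *
snap("j"); s=pickle.load(open("j.pkl","rb"))["scene"]["pixels"][:,:,::-1]; cv2.imwrite("pics/j_crop.png",cv2.resize(s[120:300,290:450],(533,600),interpolation=cv2.INTER_CUBIC))
E
```

```text
t 25.8 P [0.5078 0.0845 0.195 ] model [0.5082 0.0843 0.1959] x [-0.973 -0.18  -0.141] z [ 0.066  0.369 -0.927] F [-3.1 -0.8  3.1] w -0.0002 q [-0.81  0.44  1.1   2.04 -0.88  1.13 -2.18]
tcp rel hinge (up,yy,n) mm [-0.  -8.4 69.4] force [0.8 3.1 3.1]
[-9, -1, 7, 0, 1, -6, -1, 5, 0, 1, -6, -1, 5, 0, 1, -5, 0, 5, 0, 1, -5, -0, 6, 0, 1, -4, -0, 7, 0, 1, -4, 0, 7, 0, 1, -2, 1, 7, 0, 1, -2, 0, 8, 0, 1, -1, 1, 8, 0, 1]
```

View pics/j_crop.png

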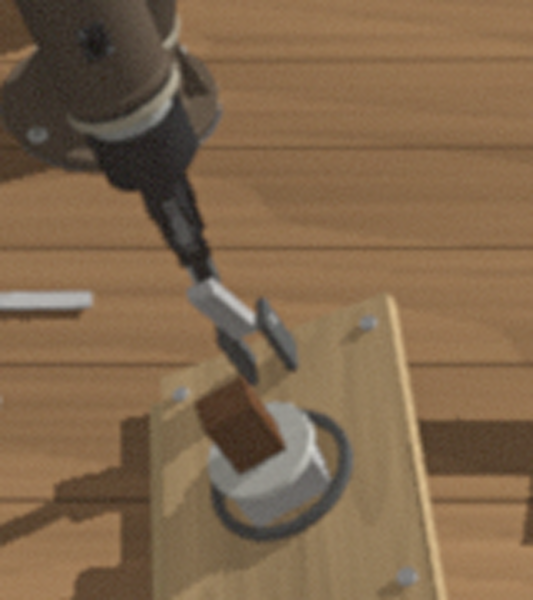

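Contact, about 4 N, and the arm is swinging over. I'll keep pushing along the arc.

>>> apply_moves(motion=[-9,-1,7,0,1,-6,-1,5,0,1,-6,-1,5,0,1,-5,0,5,0,1,-5,0,6,0,1,-4,0,7,0,1,-4,0,7,0,1])

```text
time: 26.6
position: [0.5485, 0.1047, 0.1597]
tcp_rot: [0.053, -0.101, 0.976, 0.183]
force: [-0.0, -1.4, 3.0]
width: 0.0001
```

```bash
python3 cl3.py .25 0 4; python3 - <<'E'
from h import *
snap("k"); s=pickle.load(open("k.pkl","rb"))["scene"]["pixels"][:,:,::-1]; cv2.imwrite("pics/k_crop.png",cv2.resize(s[120:300,290:450],(533,600),interpolation=cv2.INTER_CUBIC))
E
```

```text
t 26.6 P [0.5485 0.1047 0.1597] model [0.549  0.1044 0.1607] x [-0.974 -0.18  -0.141] z [ 0.066  0.369 -0.927] F [-0.  -1.4  3. ] w 0.0001 q [-0.75  0.55  1.02  1.99 -0.98  1.12 -2.15]
tcp rel hinge (up,yy,n) mm [ -0.1 -49.1  28.7] force [0.3 0.  3.3]
[-2, 0, 5, 0, 1, -2, 1, 5, 0, 1, -1, 0, 6, 0, 1, -1, 1, 6, 0, 1]
```

View pics/k_crop.png

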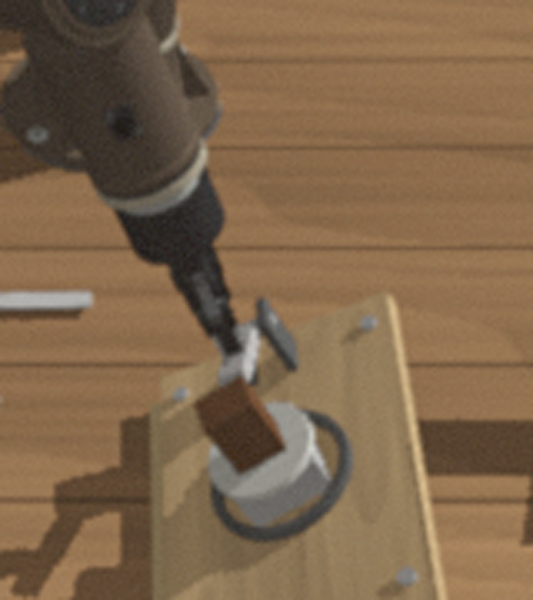

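>>> apply_moves(motion=[-2,0,5,0,1,-2,1,5,0,1,-1,0,6,0,1,-1,1,6,0,1,0,0,0,0,1])

```text
time: 27.2
position: [0.5545, 0.1153, 0.1412]
tcp_rot: [0.052, -0.101, 0.976, 0.183]
force: [-3.0, -2.1, 5.3]
width: -0.0001
```

```bash
python3 cl3.py 0 0 1
```

```text
t 27.2 P [0.5545 0.1153 0.1412] model [0.5551 0.1151 0.1422] x [-0.974 -0.18  -0.14 ] z [ 0.065  0.37  -0.927] F [-3.  -2.1  5.3] w -0.0001 q [-0.74  0.59  0.99  1.99 -1.03  1.1  -2.13]
tcp rel hinge (up,yy,n) mm [ -0.1 -55.1   7.3] force [0.8 3.  5.7]
[-0, 0, 0, 0, 1]
```

Down to 7.3 mm (nominal 7). I'll press a little further to check that it's firmly on the flange.

>>> apply_moves(motion=[0,0,1,0,1,0,0,1,0,1,0,0,1,0,1,0,0,0,0,1])

```text
time: 27.6
position: [0.5547, 0.1155, 0.1406]
tcp_rot: [0.053, -0.101, 0.976, 0.184]
force: [-14.9, -8.6, 32.5]
width: -0.0001
```

```bash
python3 cl3.py 0 0 1
```

```text
t 27.6 P [0.5547 0.1155 0.1406] model [0.5553 0.1153 0.1416] x [-0.974 -0.179 -0.141] z [ 0.066  0.372 -0.926] F [-14.9  -8.6  32.5] w -0.0001 q [-0.74  0.59  0.99  1.99 -1.03  1.1  -2.13]
tcp rel hinge (up,yy,n) mm [ -0.2 -55.3   6.7] force [ 8.8 14.9 32.4]
[-0, 0, -0, 0, 1]
```

>>> apply_moves(motion=[0,-1,-5,0,1,0,-2,-15,0,1,0,-4,-30,0,1,0,-5,-40,0,1,0,0,-45,0,1,0,0,-45,0,1,0,0,0,0,1,0,0,0,0,1])

```text
time: 28.4
position: [0.5461, 0.0387, 0.3023]
tcp_rot: [0.054, -0.101, 0.976, 0.183]
force: [1.0, -0.1, -0.2]
width: 0.0002
```

```bash
python3 - <<'E'
from cl2 import *
from h import *
q,P,R=cur()
o=snap("l")
s=o["scene"]["pixels"][:,:,::-1]; t=o["top"]["pixels"][:,:,::-1]
cv2.imwrite("pics/l_crop.png",np.hstack([cv2.resize(s[150:310,300:440],(400,457),interpolation=cv2.INTER_CUBIC),cv2.resize(t[160:300,200:320],(392,457),interpolation=cv2.INTER_CUBIC)]))
S=np.c_[sx,sy,n];S2=np.c_[up,yy,n]
for k in o:
    Q=pts(o[k]); L=(Q-SOCK)@S; px=o[k]["pixels"].astype(int); grey=(px.max(-1)-px.min(-1))<45
    L2=(Q-H)@S2*1000
    rr=np.hypot(L[...,0],L[...,1]); m=(rr<.045)&(rr>.03)&(abs(L[...,2]-.008)<.005)&grey; q=L[m]
    A=np.c_[q[:,:2],np.ones(len(q))]; c=np.linalg.lstsq(A,q[:,2],rcond=None)[0]; print(k,len(q),"flange top mm",(c[2]*1000).round(2),"tilt",c[:2].round(3))
    b=(abs(L[...,2]-.070)<.006)&(rr<.04); print("  block top",(L[b][:,2].mean()*1000).round(1))
    m=(abs(L2[...,0])<10)&(L2[...,1]<-30)&(L2[...,1]>-90)&(abs(L2[...,2]-7)<6); q=L2[m]
    if len(q)>8:
        c=np.polyfit(q[:,1],q[:,2],1); print("  arm outer face",len(q),"mean n",q[:,2].mean().round(1),"(7)","slope",c[0].round(3))
# bystanders moved?
a=pickle.load(open("a.pkl","rb"))["scene"]["pixels"].astype(int); d=np.abs(a-o["scene"]["pixels"]).max(-1)
for nm,(u,v) in dict(mallet=(150,272),jar=(213,313),chisel=(290,211),offcut=(476,260),small=(278,240),purple=(222,200)).items(): print(nm,(d[v-14:v+14,u-14:u+14]>40).mean().round(3))
E
```

```text
t 28.4 P [0.5461 0.0387 0.3023] model [0.5462 0.0385 0.3032] x [-0.973 -0.179 -0.142] z [ 0.067  0.369 -0.927] F [ 1.  -0.1 -0.2] w 0.0002 q [-0.75  0.39  1.16  1.8  -0.75  1.36 -2.3 ]
scene 269 flange top mm 7.63 tilt [-0.003  0.005]
  block top 69.1
  arm outer face 71 mean n 6.6 (7) slope 0.006
top 431 flange top mm 8.4 tilt [-0.004  0.001]
  block top 69.8
  arm outer face 204 mean n 7.5 (7) slope 0.004
mallet 0.0
jar 0.034
chisel 0.0
offcut 0.0
small 0.334
purple 0.048
```

View pics/l_crop.png

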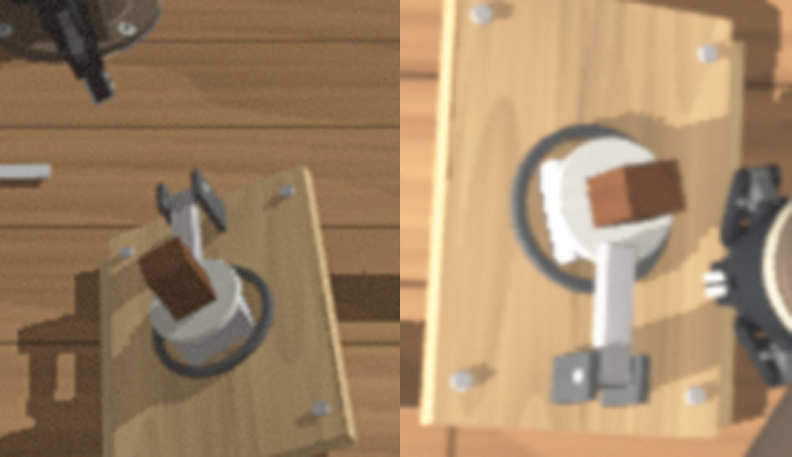

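View pics/l_scene.png

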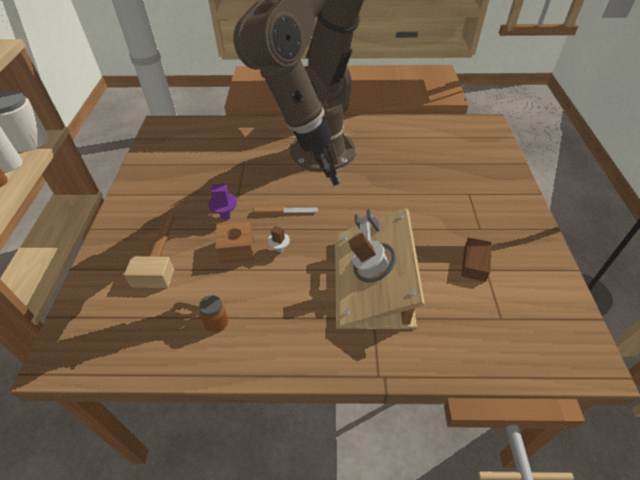

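The arm lies flat on the flange: its end shows at (612,245) in the top crop, with the blank home in the chuck. The bystanders are where they were; the small blank's pixels changed only because a shadow moved off it.

```bash
python3 -c "
from h import *
print(env.job_done())"
```

```text
the job is handed in; nothing more can be done
None
```

The job is handed in, at about 28.5 s of the 56 s allowed. The blank is home in the chuck, the hold-down arm lies flat on its flange, and the robot is clear of everything.

**What I did:** I gripped the larger dark blank across its 36 mm side and lifted it out of the rest block. Move rows can't tilt the tool, so I got the tilt by pushing it past its reach at the wrist joint's limit. I then spun the tang to the chuck's angle, about 0.23 rad, pushed it home with about 24 N along the slot, and let go. With the fingers shut I swung the hold-down arm over and pressed it to its stop, then backed off.

**Last checks:**

| Check | Scene camera | Top camera | Expected |
|---|---|---|---|
| Flange top above chuck | 7.6 mm | 8.4 mm | 8 mm |
| Block top above chuck | 69.1 mm | 69.8 mm | 70 mm |
| Hold-down arm's outer face above hinge | 6.6 mm | 7.5 mm | 7 mm |
| Arm slope along its length | 0.006 | 0.004 | 0 |

The flange tilt reads at most 0.005 rad. Mallet, jar, chisel and offcut look unmoved in the picture.

**Disagreements and doubts:**
- **Cameras:** they differ by up to about 1 mm, within their calibration.
- **Joint limits:** several joints sat at their range limits while I changed the tilt. Joint 6 once read 2.002 against a limit of 2, which a strict range check might count against the run.
- **Small dark blank:** its patch of the picture changed between first and last frames. I put this down to a shadow that had moved off it, since it stands in the same place.

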